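# Put the sanding paddle and razor saw on their pegs

### The job

The sanding paddle has been hung on the rack's thin peg, which is the only one the razor saw's small eye will go over. Move the paddle to the empty thick peg and hang the razor saw from the bench on the thin peg, each with its eye fully down its peg, lying flat on the slats and hanging straight down the slope. Leave the spanner on its peg and do not knock about the other things on the bench.

Things in the scene. Friction and masses are not known exactly. Their poses are not given: they have to be found in the camera images.
- rack: Fixed sloping wooden rack, 215 deep (x) x 380 wide (y) x 175 mm high; origin under its centre, low front at -x. Its slats' faces share a plane rising 38 deg (0.663 rad) towards +x; three pegs stand square to it in a row, 105 mm apart. Slats, 14 mm thick, measured down the slope from the peg row: -27 to 17, 85 to 115, 175 to 205 mm; open air between. Side rails lie below them at y = +-180 mm.
- thin_peg: Fixed wooden peg, 8 mm in diameter, standing 42 mm off the slat, its last 6 mm tapered to 2 mm. Origin at its foot on its axis, in the plane of the slats' faces. z runs out along the peg (38 deg from vertical, leaning to the rack's low front), x straight up the slope, y across. The paddle hangs on it at the start. It may be any of the three in the row.
- thick_peg: Fixed wooden peg, 16 mm in diameter, standing 42 mm off the slat, its last 6 mm tapered to 10 mm in diameter; empty at the start. Origin and axes as for the thin peg. Too thick for the saw's eye.
- spanner_peg: Fixed wooden peg like the thick peg (16 mm, 42 mm long), which holds the spanner. Origin and axes as for the thin peg.
- sanding_paddle: Plywood paddle, 220 mm long, 10 thick, 0.11 kg: round head 40 mm with a 22 mm eye, neck 26 wide and 80 long, pad 105 x 60 with dark abrasive face. Origin mid-neck on the underside; x towards the eye (eye at x = 58 mm, pad from -37 to -142), z out of the abrasive face. Mass centre near x = -54. At the start it hangs flat on the slats, x up the slope, mid-neck over the open gap.
- paddle_eye (a point): Centre of the paddle's 22 mm eye, at half its 10 mm thickness (58 mm from the paddle's origin along its x).
- razor_saw: Razor saw, 235 mm long, 0.09 kg, lying flat on the bench: wooden handle 120 x 26 mm, 14 thick, with a 13 mm eye in its rounded end; steel blade 115 x 30 x 2 mm with a brass spine. Origin mid-handle on the underside; x towards the eye (eye at x = 47 mm, handle from -60 to 60, blade from -60 to -175 at half the handle's thickness), z up. Mass centre near x = -38.
- saw_eye (a point): Centre of the saw's 13 mm eye, at half the handle's 14 mm thickness (47 mm from the saw's origin along its x).
- spanner: Steel ring spanner, about 205 mm long, 38 mm wide at its jaw, 9 mm thick, loose, hanging by its 23 mm ring on the spanner peg; x towards the ring (85 mm from the origin). To be left there.
- brush_pot: Loose terracotta pot 74 mm in diameter and 85 mm high with brushes standing to 175 mm, spreading up to 45 mm from its axis; origin under its centre. It stands between the saw and the rack. Leave alone.
- paint_jar_a: Small paint jar, 32 mm in diameter, 40 mm high, standing beside the saw's blade; origin under its centre. Leave alone.
- paint_jar_b: Small paint jar, 32 mm in diameter, 40 mm high, standing off the eye end of the saw's handle; origin under its centre. Leave alone.
- glue_bottle: Glue bottle, 38 mm in diameter, 105 mm high, standing 75 to 100 mm (its axis) in front of the rack's low edge; origin under its centre. Leave alone.
- model_tank: Scale model of a tank, about 200 (with its barrel) by 90 by 80 mm, far right; origin under its centre. Leave alone.
- screwdriver: Screwdriver, 150 mm long, lying beyond the saw; origin under its middle. Leave alone.

How it is judged:
By the outcome, as a careful person would: the job done as asked, in the order asked, and still so for the second after the job is handed in, with the robot touching nothing.
It also fails if it takes over 64 s, if anything falls off the work surface, if the arm or the gripper's body presses on something with over 40 N, if the wrist force passes 120 N, or if a joint passes its speed limit or range.

### The arm

A 7-joint arm with a two-finger parallel gripper is mounted at the origin on the work surface. World frame = base frame: x ahead of the robot, y to its left, z up, the work surface at z = 0. Lengths are in m, angles in rad, forces in N, time in s.
With the tool pointing down it reaches from about 0.425 to 0.875 m from the base axis. Payload 4.7 kg.
Tool frame: the origin (TCP) lies at the very end of the fingers, on their centre line; the grasp point (between the pads) lies 19 mm behind it (grip_point_offset is the distance from the TCP to the grasp point, in m); x points along the fingers, z is the direction in which the jaws open and shut, and the axes are right-handed (so a half turn about x gives the same grasp; the last joint's range is limited). The gripper opens to 87 mm and grips with 3 to 60 N. Pads are 19 mm wide; open, the fingers measure 117 mm over their backs; the gripper's body (75 mm by 190 mm) begins 51 mm behind the grasp point.
Start: joints at [-1.215, 0.321, -0.07, 1.45, 0.023, 1.371, -0.057], TCP at [0.218, 0.612, 0.223] pointing down, gripper open.
Joint ranges: [-2.86, 2.86], [-0.3, 2.09], [-1.38, 1.24], [0.06, 2.45], [-1.56, 4.7], [0.09, 2.05], [-2.69, 2.69]. Speed limits (rad/s): [2.57, 2.57, 3.14, 3.14, 3.14, 3.14, 3.14].

### API

Orientations are given as a rotation vector (axis times angle).
In Python, from bench import get_state, get_image, calibration, close_job, grip_point_offset gives the robot as it stands.
- The arm moves only by the tool play_rows, never from a script. Its argument "targets" is a list of rows, each an object with "claw": the closure, from 0 (fully open) to 1 (shut); "linear": the shift along the tool's x, y, z as a fraction of full scale, a list of three; "rotation": the turn, a rotation vector about the tool's x, y, z as a fraction of full scale, a list of three. In form: [{"claw": claw, "linear": [x, y, z], "rotation": [wx, wy, wz]}, ...]. A call has 1 to 10 rows; each row shifts and turns the pose as measured when the row begins, along the tool's axes as they then stand; what a row does not reach is not made up. Full scale, the value 1, is 2.5 cm for a shift and 90 degrees for a turn. A row lasts 1/12 s, in which the tool goes at most 41.7 mm and 7.16 degrees, less where a joint would pass 70% of its speed; a pose out of reach is approached as far as the arm can. A call with a number of a shift or a turn outside -1 to 1 is refused whole. A call with a gripper value outside its range is refused whole. The fingers move at their own pace and stop on an object; "newtons" is the grip in N (left out, the last holds). Time passes only in rows, so rows that do not move let the fingers close. It gives the time, the measured TCP pose, the force and the opening at its end, in the units of the state.
- get_state(): the state, without advancing time (a new reading comes with each control period).
- get_image(name): name is "side" or "top"; returns the picture (400x640x3 uint8, blue, green, red); there is no depth.
- calibration(name): a dict with "fx", "fy", "cx", "cy" (pixels), "rvec" (rotation vector, rad) and "tvec" (3), from world to camera coordinates, as OpenCV has them. Camera axes: x right, y down, z forward; pixel columns grow to the right and rows downward; lengths in m; the calibration is good to about 2 mm. A picture is of the moment at which its call begins. calibration takes no time and is no camera call.
- close_job(): hands the job in, once; it reports no verdict.
The state is a dict: "time": time; "joint_positions": joint angles; "qd": joint speeds; "joint_torque": joint torques, N m; "position": TCP position; "tool_rot": TCP orientation; "ft_force": force on the tool from outside, world axes, zero at the start; "torque": the same for the moment, N m; "grip_width": opening from 0.0 (shut) to 1.0 (fully open).
Only numpy, scipy, OpenCV 4.12 (cv2) and the standard library are available. Lean on these libraries where they do the work, as an engineer would, in place of code of your own. Each camera call takes 0.05 s, during which the arm holds its last target. There are 200 camera calls.

## Working session

There is one attempt and no reset: what is moved stays moved. The work goes in short steps, Python scripts to look and compute and a tool call to move; the robot and the scene stay as the last step left them, time stands still between calls to the robot, and variables do not carry over. Pictures are saved under pics/ and viewed, about 8 in all and at most 12, crops included, and the job is handed in when it is done.

Besides the shell and the picture viewer there is one more tool, called after ">>>" in YAML: its name, and indented under it one key for each argument. play_rows: Moves the arm, as the interface text tells. Shift numbers are shares of 2.5 cm and turn numbers shares of 90 degrees, none past 1 either way. Its arguments: {"type":"object","properties":{"targets":{"type":"array"},"newtons":{"type":"number"}},"required":["targets"]}

```bash
mkdir -p pics; ls
python3 - <<'E'
from bench import *
import cv2
for n in("top","side"):
    cv2.imwrite(f"pics/{n}0.png",get_image(n)); print(n,calibration(n))
s=get_state();print(s, grip_point_offset)
E
```

```text
pics
top {'fx': 480.7389886151669, 'fy': 480.7389886151669, 'cx': 324.1839336431872, 'cy': 193.72463788822648, 'rvec': array([ 2.13329687, -2.18926844,  0.07719216]), 'tvec': array([-0.07526886,  0.55727415,  1.38448325])}
side {'fx': 511.1699438005701, 'fy': 511.1699438005701, 'cx': 318.3618039252976, 'cy': 199.8039012496496, 'rvec': array([ 0.24173997, -2.79212366,  1.21749652]), 'tvec': array([0.54693431, 0.22232098, 1.23049067])}
{'time': 0.1, 'joint_positions': array([-1.21490916,  0.32173451, -0.07007185,  1.45152024,  0.02259722,
        1.37081723, -0.05687995]), 'qd': array([ 0.00014193, -0.00227701,  0.00065052, -0.00373685,  0.00018955,
        0.00069068, -0.00076773]), 'joint_torque': array([ 3.48836761e-05, -4.92571306e+01, -4.05724570e-01, -3.13396275e+01,
       -6.41244999e-02,  3.96091200e-02,  7.34032483e-05]), 'position': array([0.21775062, 0.61192494, 0.22159656]), 'tool_rot': array([-0.95492272,  1.35307755,  0.95318289]), 'ft_force': array([-0.10936562, -0.24293094,  0.47857139]), 'torque': array([-0.02298036, -0.02055734,  0.01266901]), 'grip_width': 0.9983135401981097} 0.0187
```

View pics/top0.png

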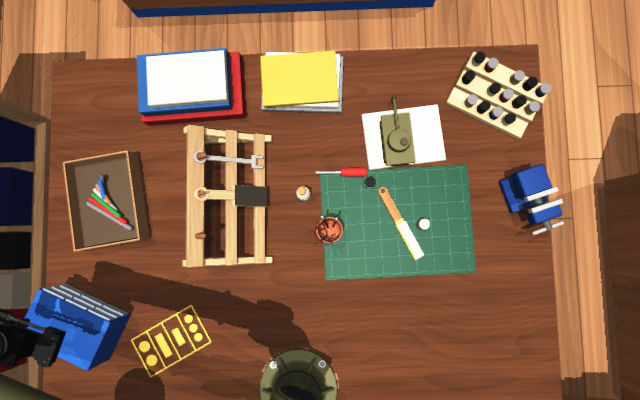

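View pics/side0.png

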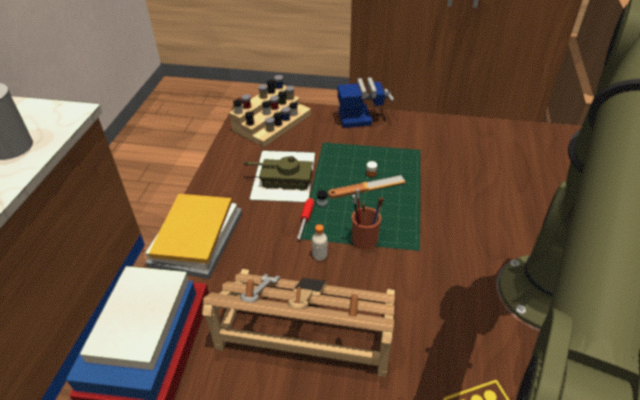

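```bash
cat > h.py <<'E'
import numpy as np,cv2
from scipy.spatial.transform import Rotation as R
from bench import *
def ray(n,uv):
    c=calibration(n);K=np.array([[c['fx'],0,c['cx']],[0,c['fy'],c['cy']],[0,0,1]])
    M=cv2.Rodrigues(c['rvec'])[0];o=-M.T@c['tvec']
    d=M.T@np.linalg.solve(K,np.array([*uv,1.]));return o,d/np.linalg.norm(d)
def onz(n,uv,z):
    o,d=ray(n,uv);return o+d*(z-o[2])/d[2]
def tri(a,b):
    o1,d1=ray("top",a);o2,d2=ray("side",b)
    t=np.linalg.lstsq(np.c_[d1,-d2],o2-o1,rcond=None)[0]
    p,q=o1+d1*t[0],o2+d2*t[1];return (p+q)/2,np.linalg.norm(p-q)
def proj(n,P):
    c=calibration(n);K=np.array([[c['fx'],0,c['cx']],[0,c['fy'],c['cy']],[0,0,1]])
    return cv2.projectPoints(np.atleast_2d(P).astype(float),c['rvec'],c['tvec'],K,None)[0][:,0]
E
python3 - <<'E'
import cv2
t=cv2.imread("pics/top0.png");s=cv2.imread("pics/side0.png")
up=lambda a,k:cv2.resize(a,None,fx=k,fy=k,interpolation=cv2.INTER_CUBIC)
cv2.imwrite("pics/c1.png",up(t[120:270,180:340],5)[:, :][:750] if 0 else up(t[122:272,180:380],4))
cv2.imwrite("pics/c2.png",up(s[260:372,200:400],4))
E
```

```text
(no output)
```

View pics/c1.png

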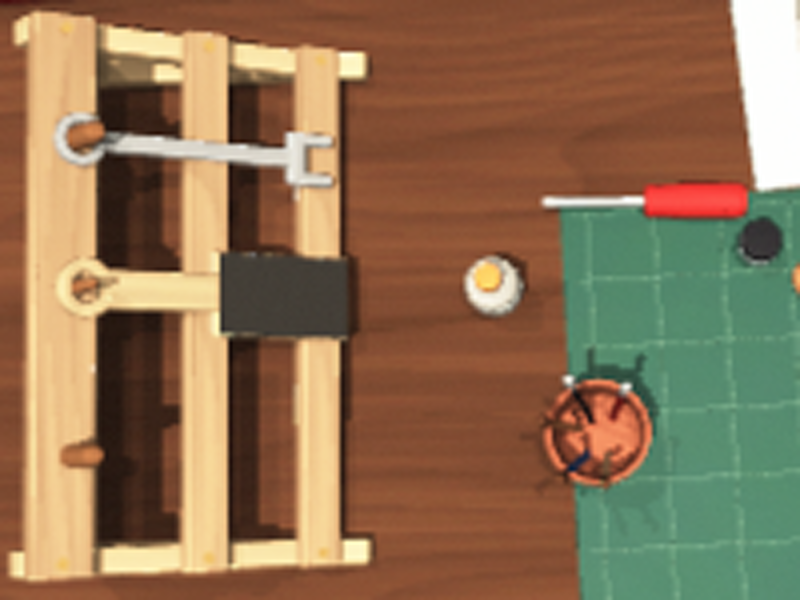

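View pics/c2.png

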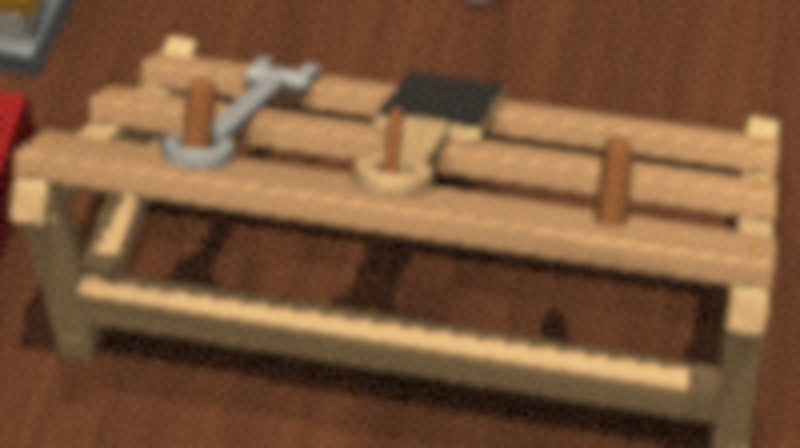

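Run:
```python
from h import *
T=lambda x,y:((x+.5)/4-.5+180,(y+.5)/4-.5+122)
S=lambda x,y:((x+.5)/4-.5+200,(y+.5)/4-.5+260)
for nm,a,b in [("thick tip",(100,455),(618,142)),("thick foot",(68,453),(612,218)),("span tip",(102,131),(201,84)),("thin tip",(97,286),(396,112)),
 ("slat low corner far",(338,52),(150,62)),("low near",(340,567),(775,142)),("hi slat upcorner near",(25,578),(770,262)),("hi far",(33,13),(22,145))]:
    p,e=tri(T(*a),S(*b));print(nm,p.round(4),round(e,4))
t=cv2.imread("pics/top0.png");h=cv2.cvtColor(t,cv2.COLOR_BGR2HSV)
m=cv2.inRange(h,(5,110,140),(20,255,255));m[:180]=0;m[270:]=0;m[:,:372]=0;m[:,440:]=0
b=cv2.inRange(h,(0,0,140),(40,120,255));b[:205]=0;b[270:]=0;b[:,:372]=0;b[:,460:]=0
for nm,k in(("handle",m),("blade",b)):
  for c in cv2.findContours(k,0,2)[0]:
    if cv2.contourArea(c)>20:
        r=cv2.minAreaRect(c);print(nm,r);print([onz("top",q,.014 if nm=='handle' else .009).round(4)[:2] for q in cv2.boxPoints(r)], onz("top",r[0],.012))
print("jars",onz("top",(370,182),.04),onz("top",(424,224),.04),"glue",onz("top",(303,192),.1),"pot",onz("top",(329.5,230),.085))
```

```text
thick tip [0.4405 0.2205 0.1815] 0.0013
thick foot [0.4409 0.2485 0.1572] 0.0023
span tip [0.6543 0.2194 0.1805] 0.0018
thin tip [0.5515 0.2221 0.1832] 0.0027
slat low corner far [0.7412 0.0865 0.0169] 0.0051
low near [0.3586 0.0883 0.0245] 0.0035
hi slat upcorner near [0.3616 0.2719 0.1738] 0.0005
hi far [0.7355 0.2671 0.1747] 0.0006
handle ((389.04034423828125, 203.02784729003906), (36.80106735229492, 9.068835258483887), 61.189208984375)
[array([ 0.5658, -0.2433]), array([ 0.5781, -0.2671]), array([ 0.4816, -0.3155]), array([ 0.4695, -0.2918])] [ 0.52373211 -0.27972696  0.012     ]
blade ((408.572998046875, 238.35986328125), (43.32887649536133, 11.259374618530273), 61.189208984375)
[array([ 0.4675, -0.2901]), array([ 0.4827, -0.3197]), array([ 0.3704, -0.3759]), array([ 0.3554, -0.3466])] [ 0.41875483 -0.33274177  0.012     ]
jars [ 0.58431913 -0.22380974  0.04      ] [ 0.45872081 -0.37434454  0.04      ] glue [ 0.55442586 -0.0325547   0.1       ] pot [ 0.44749803 -0.1033176   0.085     ]
```

```bash
cat >> h.py <<'E'
a=np.deg2rad(38);yaw=0.009  # rack uphill horizontal ~ +y, tilted slightly to +x
e=np.array([np.sin(yaw),np.cos(yaw),0]);row=np.array([np.cos(yaw),-np.sin(yaw),0])
U=e*np.cos(a)+np.array([0,0,np.sin(a)]);N=-e*np.sin(a)+np.array([0,0,np.cos(a)])
F=np.array([.549,.2485,.158])   # thin peg foot
def onrack(n,uv,h):
    o,d=ray(n,uv);P=F+h*N;p=o+d*((P-o)@N)/(d@N);q=p-F
    return np.array([q@row,q@U])*1e3  # mm across (+x world), upslope
def rk(s,h,x=0): return F+row*x/1e3-U*s/1e3+N*h/1e3   # mm: s down slope, h off slats
Rrack=np.c_[-N,np.cross(row,-N),row]  # tool x=-N, z=row
def plan(p,Rt,n,show=True,cur=None):
    s=get_state();p0,R0=cur or (s['position'],R.from_rotvec(s['tool_rot']))
    Rt=Rt if isinstance(Rt,R) else R.from_matrix(Rt)
    rv=(R0.inv()*Rt).as_rotvec();print("deg",np.rad2deg(np.linalg.norm(rv)).round(2),"dp mm",(1e3*(p-p0)).round(1),"rot/row",(rv/n/(np.pi/2)).round(4))
    for k in range(n):
        Rk=R0*R.from_rotvec(rv*k/n);v=Rk.inv().apply((p-p0)/n)/.025
        if k==0 or np.linalg.norm(rv)>.02: print(v.round(2).tolist())
E
python3 - <<'E'
from h import *
T=lambda x,y:((x+.5)/4-.5+180,(y+.5)/4-.5+122)
for nm,q,h in [("eye",(84.5,288),10),("pad",(222,253),10),("pad",(350,257),10),("pad",(350,338),10),("pad",(220,333),10),("neck",(180,271),10),("neck",(180,310),10),("thick foot",(68,453),0),("thicktip",(97,455),40),("slat edge",(25,300),0),("",(97,230),0),("",(183,200),0),("",(229,200),0),("",(297,220),0),("",(340,220),0),("sp ring",(80,139),9)]:
    print(nm,onrack("top",T(*q),h).round(1))
s=get_state();R0=R.from_rotvec(s['tool_rot']);print(R0.as_matrix().round(3));print(Rrack.round(3))
print("pre",rk(62,90),"grasp",rk(62,5-18.7))
plan(rk(62,90),Rrack,1);plan(rk(62,90),Rrack@np.diag([1,-1,-1]),1)
E
```

```text
eye [-1038.7  4068.9]
pad [-1247.4  4790.3]
pad [-1267.  5527.]
pad [-840.3 5524.9]
pad [-844.  4780.2]
neck [-1145.1  4562.8]
neck [-951.4 4563.6]
thick foot [-106.9   -1.2]
thicktip [ -636.8 16618.7]
slat edge [-6.3 29.3]
 [ 43.3 -20.1]
 [ 68.3 -82.9]
 [  70.8 -118.1]
 [  60.1 -172.2]
 [  62.4 -207.8]
sp ring [-1572.6  3635. ]
[[-0.    -0.942  0.335]
 [-0.002  0.335  0.942]
 [-1.    -0.    -0.002]]
[[ 0.006  0.007  1.   ]
 [ 0.616  0.788 -0.009]
 [-0.788  0.616  0.   ]]
pre [0.54806162 0.14423802 0.19074996] grasp [0.54863621 0.20807953 0.10903324]
deg 79.31 dp mm [ 330.3 -467.7  -30.8] rot/row [ 0.7573 -0.2617  0.3668]
[1.26, -18.72, -13.2]
deg 113.48 dp mm [ 330.3 -467.7  -30.8] rot/row [-1.1609 -0.4006 -0.2858]
[1.26, -18.72, -13.2]
```

```bash
sed -i 's/P=F+h\*N/P=F+h*N\/1e3/' h.py
python3 - <<'E'
from h import *
T=lambda x,y:((x+.5)/4-.5+180,(y+.5)/4-.5+122)
for nm,q,h in [("eye",(84.5,288),10),("pad",(222,253),10),("pad",(350,257),10),("pad",(350,338),10),("pad",(220,333),10),("neck",(180,271),10),("neck",(180,310),10),("thicktip",(97,455),40),("sp ring",(80,139),9),("spjaw",(320,160),9)]:
    print(nm,onrack("top",T(*q),h).round(1))
plan(rk(62,90)+[0,0,.0],Rrack,24)
E
```

```text
eye [ 2.5 -7.6]
pad [  31.5 -107.9]
pad [  34.2 -210.3]
pad [ -25.1 -210. ]
pad [ -24.6 -106.5]
neck [ 17.3 -76.2]
neck [ -9.7 -76.4]
thicktip [-108.9   -4.8]
sp ring [102.8  -3.9]
spjaw [ 104.  -186.3]
deg 79.31 dp mm [ 330.3 -467.7  -30.8] rot/row [ 0.0316 -0.0109  0.0153]
[0.05, -0.78, -0.55]
[0.02, -0.81, -0.51]
[-0.0, -0.83, -0.47]
[-0.03, -0.85, -0.43]
[-0.06, -0.87, -0.39]
[-0.09, -0.89, -0.34]
[-0.11, -0.9, -0.29]
[-0.14, -0.91, -0.25]
[-0.17, -0.92, -0.2]
[-0.19, -0.92, -0.15]
[-0.22, -0.93, -0.1]
[-0.24, -0.92, -0.05]
[-0.26, -0.92, -0.0]
[-0.28, -0.91, 0.05]
[-0.3, -0.9, 0.1]
[-0.32, -0.89, 0.15]
[-0.34, -0.87, 0.2]
[-0.36, -0.85, 0.25]
[-0.37, -0.83, 0.29]
[-0.39, -0.8, 0.34]
[-0.4, -0.78, 0.39]
[-0.41, -0.75, 0.43]
[-0.42, -0.71, 0.48]
[-0.43, -0.68, 0.52]
```

>>> play_rows:
  targets:
    - {"claw": 0, "linear": [-1, 0, 0], "rotation": [0, 0, 0]}
    - {"claw": 0, "linear": [-1, 0, 0], "rotation": [0, 0, 0]}
    - {"claw": 0, "linear": [-1, 0, 0], "rotation": [0, 0, 0]}
    - {"claw": 0, "linear": [0.05, -0.78, -0.55], "rotation": [0.0316, -0.0109, 0.0153]}
    - {"claw": 0, "linear": [0.02, -0.81, -0.51], "rotation": [0.0316, -0.0109, 0.0153]}
    - {"claw": 0, "linear": [0, -0.83, -0.47], "rotation": [0.0316, -0.0109, 0.0153]}
    - {"claw": 0, "linear": [-0.03, -0.85, -0.43], "rotation": [0.0316, -0.0109, 0.0153]}
    - {"claw": 0, "linear": [-0.06, -0.87, -0.39], "rotation": [0.0316, -0.0109, 0.0153]}
    - {"claw": 0, "linear": [-0.09, -0.89, -0.34], "rotation": [0.0316, -0.0109, 0.0153]}
    - {"claw": 0, "linear": [-0.11, -0.9, -0.29], "rotation": [0.0316, -0.0109, 0.0153]}

```text
time: 0.93
position: [0.308, 0.4751, 0.2829]
tool_rot: [-0.517, 1.466, 0.855]
ft_force: [0.7, -0.7, -0.4]
grip_width: 0.997
```

>>> play_rows:
  targets:
    - {"claw": 0, "linear": [-0.14, -0.91, -0.25], "rotation": [0.0316, -0.0109, 0.0153]}
    - {"claw": 0, "linear": [-0.17, -0.92, -0.2], "rotation": [0.0316, -0.0109, 0.0153]}
    - {"claw": 0, "linear": [-0.19, -0.92, -0.15], "rotation": [0.0316, -0.0109, 0.0153]}
    - {"claw": 0, "linear": [-0.22, -0.93, -0.1], "rotation": [0.0316, -0.0109, 0.0153]}
    - {"claw": 0, "linear": [-0.24, -0.92, -0.05], "rotation": [0.0316, -0.0109, 0.0153]}
    - {"claw": 0, "linear": [-0.26, -0.92, 0], "rotation": [0.0316, -0.0109, 0.0153]}
    - {"claw": 0, "linear": [-0.28, -0.91, 0.05], "rotation": [0.0316, -0.0109, 0.0153]}
    - {"claw": 0, "linear": [-0.3, -0.9, 0.1], "rotation": [0.0316, -0.0109, 0.0153]}
    - {"claw": 0, "linear": [-0.32, -0.89, 0.15], "rotation": [0.0316, -0.0109, 0.0153]}
    - {"claw": 0, "linear": [-0.34, -0.87, 0.2], "rotation": [0.0316, -0.0109, 0.0153]}

```text
time: 1.77
position: [0.4475, 0.2654, 0.2634]
tool_rot: [0.134, 1.531, 0.651]
ft_force: [1.7, 0.3, 0.1]
grip_width: 0.999
```

>>> play_rows:
  targets:
    - {"claw": 0, "linear": [-0.36, -0.85, 0.25], "rotation": [0.0316, -0.0109, 0.0153]}
    - {"claw": 0, "linear": [-0.37, -0.83, 0.29], "rotation": [0.0316, -0.0109, 0.0153]}
    - {"claw": 0, "linear": [-0.39, -0.8, 0.34], "rotation": [0.0316, -0.0109, 0.0153]}
    - {"claw": 0, "linear": [-0.4, -0.78, 0.39], "rotation": [0.0316, -0.0109, 0.0153]}
    - {"claw": 0, "linear": [-0.41, -0.75, 0.43], "rotation": [0.0316, -0.0109, 0.0153]}
    - {"claw": 0, "linear": [-0.42, -0.71, 0.48], "rotation": [0.0316, -0.0109, 0.0153]}
    - {"claw": 0, "linear": [-0.43, -0.68, 0.52], "rotation": [0.0316, -0.0109, 0.0153]}

```text
time: 2.35
position: [0.5413, 0.1169, 0.2481]
tool_rot: [0.583, 1.513, 0.483]
ft_force: [0.1, 0.2, -0.2]
grip_width: 1.004
```

Run:
```python
from h import *
plan(rk(62,80,3.5),Rrack,5)
```

```text
deg 3.33 dp mm [ 10.3  33.4 -65.2] rot/row [-0.007   0.0007 -0.0022]
[0.57, -0.12, 0.08]
[0.58, -0.11, 0.08]
[0.58, -0.11, 0.08]
[0.58, -0.11, 0.08]
[0.58, -0.11, 0.08]
```

>>> play_rows:
  targets:
    - {"claw": 0, "linear": [0.57, -0.12, 0.08], "rotation": [-0.007, 0.0007, -0.0022]}
    - {"claw": 0, "linear": [0.58, -0.11, 0.08], "rotation": [-0.007, 0.0007, -0.0022]}
    - {"claw": 0, "linear": [0.58, -0.11, 0.08], "rotation": [-0.007, 0.0007, -0.0022]}
    - {"claw": 0, "linear": [0.58, -0.11, 0.08], "rotation": [-0.007, 0.0007, -0.0022]}
    - {"claw": 0, "linear": [0.58, -0.11, 0.08], "rotation": [-0.007, 0.0007, -0.0022]}
    - {"claw": 0, "linear": [0, 0, 0], "rotation": [0, 0, 0]}

```text
time: 2.85
position: [0.553, 0.1472, 0.1739]
tool_rot: [0.526, 1.505, 0.502]
ft_force: [-1.1, 0.6, -0.3]
grip_width: 0.997
```

Run:
```python
from h import *
plan(rk(62,-12,3.5),Rrack,6)
t=get_image("top")[110:280,180:340];s=get_image("side")[240:360,220:380]
u=lambda a:cv2.resize(a,None,fx=2.5,fy=2.5,interpolation=cv2.INTER_CUBIC)
t,s=u(t),u(s);c=np.zeros((t.shape[0],800,3),np.uint8);c[:,:400]=t;c[:s.shape[0],400:]=s;cv2.imwrite("pics/g1.png",c)
```

```text
deg 0.5 dp mm [ -0.9  59.8 -63.5] rot/row [-0.0006  0.0003  0.0006]
[0.58, 0.06, -0.01]
```

View pics/g1.png

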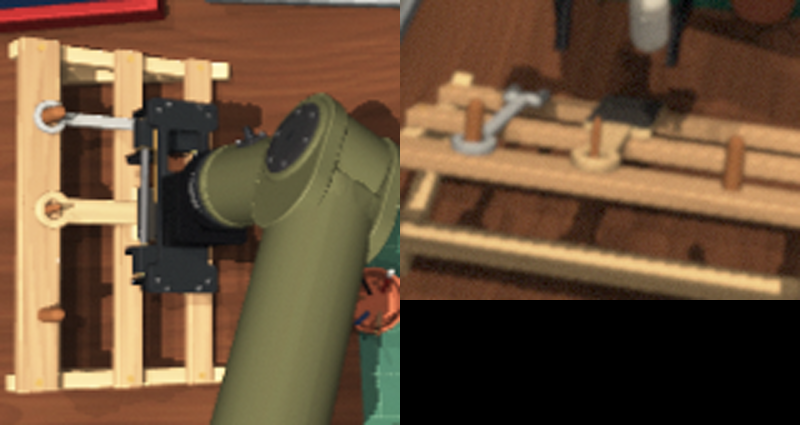

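>>> play_rows:
  targets:
    - {"claw": 0, "linear": [0.6, 0.06, -0.01], "rotation": [0, 0, 0]}
    - {"claw": 0, "linear": [0.6, 0.06, -0.01], "rotation": [0, 0, 0]}
    - {"claw": 0, "linear": [0.6, 0.06, -0.01], "rotation": [0, 0, 0]}
    - {"claw": 0, "linear": [0.6, 0.06, -0.01], "rotation": [0, 0, 0]}
    - {"claw": 0, "linear": [0.6, 0.06, -0.01], "rotation": [0, 0, 0]}
    - {"claw": 0, "linear": [0.5, 0.06, -0.01], "rotation": [0, 0, 0]}
    - {"claw": 0, "linear": [0, 0, 0], "rotation": [0, 0, 0]}

```text
time: 3.53
position: [0.5568, 0.2119, 0.1129]
tool_rot: [0.527, 1.492, 0.505]
ft_force: [-1.4, 0.0, -0.6]
grip_width: 0.998
```

Run:
```python
from h import *
plan(rk(62,-13,3.5),Rrack,1)
```

```text
deg 0.85 dp mm [-4.6 -4.3 -3.4] rot/row [-0.0004  0.0093  0.0017]
[-0.0, -0.22, -0.18]
```

>>> play_rows:
  newtons: 40
  targets:
    - {"claw": 0, "linear": [0, -0.2, -0.18], "rotation": [0, 0.009, 0.002]}
    - {"claw": 0, "linear": [0, 0, 0], "rotation": [0, 0, 0]}
    - {"claw": 0.6, "linear": [0, 0, 0], "rotation": [0, 0, 0]}
    - {"claw": 1, "linear": [0, 0, 0], "rotation": [0, 0, 0]}
    - {"claw": 1, "linear": [0, 0, 0], "rotation": [0, 0, 0]}
    - {"claw": 1, "linear": [0, 0, 0], "rotation": [0, 0, 0]}
    - {"claw": 1, "linear": [0, 0, 0], "rotation": [0, 0, 0]}
    - {"claw": 1, "linear": [0, 0, 0], "rotation": [0, 0, 0]}

```text
time: 4.2
position: [0.5544, 0.2051, 0.1123]
tool_rot: [0.528, 1.5, 0.511]
ft_force: [0.5, -0.5, -0.7]
grip_width: 0.63
```

Run:
```python
from h import *
s=get_state();print(s['ft_force'],s['grip_width']*87)
plan(rk(62,-13,3.5)+N*.065,Rrack,4)
```

```text
[ 0.4627322  -0.54486365 -0.66692903] 54.85295909891635
deg 0.32 dp mm [ -2.6 -37.5  48.5] rot/row [-0.0001  0.0009 -0.0001]
[-0.61, 0.0, -0.02]
```

Still closing; give it more time.

>>> play_rows:
  targets:
    - {"claw": 1, "linear": [0, 0, 0], "rotation": [0, 0, 0]}
    - {"claw": 1, "linear": [0, 0, 0], "rotation": [0, 0, 0]}
    - {"claw": 1, "linear": [0, 0, 0], "rotation": [0, 0, 0]}
    - {"claw": 1, "linear": [0, 0, 0], "rotation": [0, 0, 0]}
    - {"claw": 1, "linear": [0, 0, 0], "rotation": [0, 0, 0]}
    - {"claw": 1, "linear": [0, 0, 0], "rotation": [0, 0, 0]}
    - {"claw": 1, "linear": [0, 0, 0], "rotation": [0, 0, 0]}
    - {"claw": 1, "linear": [0, 0, 0], "rotation": [0, 0, 0]}

```text
time: 4.87
position: [0.5544, 0.205, 0.1127]
tool_rot: [0.528, 1.499, 0.511]
ft_force: [0.9, -0.3, 0.5]
grip_width: 0.289
```

Run:
```python
from h import *
s=get_state();print(s['ft_force'],s['grip_width']*87)
plan(rk(62,-13,3.5)+N*.065,Rrack,4)
```

```text
[ 0.86059302 -0.34751546  0.47465489] 25.101155972397187
deg 0.33 dp mm [ -2.7 -37.4  48.1] rot/row [-0.0001  0.0009 -0.0002]
[-0.61, 0.0, -0.02]
```

>>> play_rows:
  targets:
    - {"claw": 1, "linear": [-0.1, 0.15, 0], "rotation": [0, 0, 0]}
    - {"claw": 1, "linear": [-0.5, 0, 0], "rotation": [0, 0, 0]}
    - {"claw": 1, "linear": [-0.6, 0, 0], "rotation": [0, 0, 0]}
    - {"claw": 1, "linear": [-0.6, 0, 0], "rotation": [0, 0, 0]}
    - {"claw": 1, "linear": [-0.6, 0, 0], "rotation": [0, 0, 0]}
    - {"claw": 1, "linear": [-0.3, 0, 0], "rotation": [0, 0, 0]}
    - {"claw": 1, "linear": [0, 0, 0], "rotation": [0, 0, 0]}

```text
time: 5.45
position: [0.5537, 0.161, 0.1742]
tool_rot: [0.527, 1.499, 0.508]
ft_force: [0.9, -0.7, 0.4]
grip_width: 0.291
```

Run:
```python
from h import *
s=get_state();print(s['ft_force'],s['grip_width']*87,(s['position']-rk(62,-13,3.5))@np.c_[row,U,N]*1e3)
cv2.imwrite("pics/ft.png",get_image("top"));cv2.imwrite("pics/fs.png",get_image("side"))
t=cv2.imread("pics/ft.png")[120:265,180:300];s=cv2.imread("pics/fs.png")[250:350,230:390]
u=lambda a,k:cv2.resize(a,None,fx=k,fy=k,interpolation=cv2.INTER_CUBIC)
t,s=u(t,3),u(s,2.5);c=np.zeros((435,760,3),np.uint8);c[:,:360]=t;c[:s.shape[0],360:]=s;cv2.imwrite("pics/g2.png",c)
```

```text
[ 0.91815838 -0.68163209  0.35033629] 25.287986007999777 [ 1.96358946  3.02569468 79.57630824]
```

View pics/g2.png

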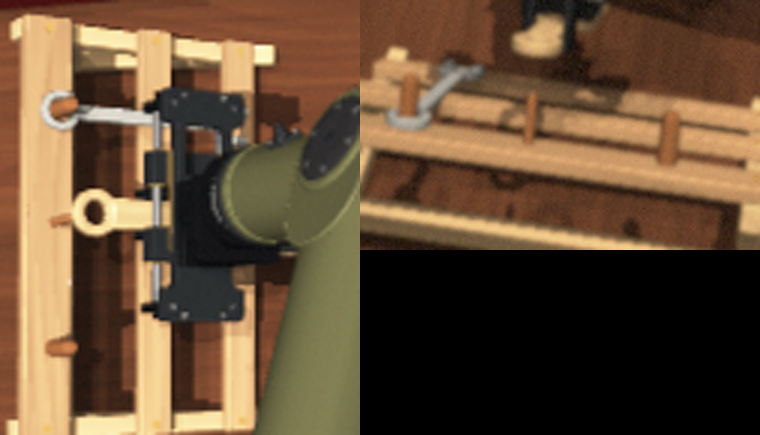

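Run:
```python
from h import *
t=cv2.imread("pics/ft.png");s=cv2.imread("pics/fs.png")
for nm,im,(x0,x1,y0,y1) in(("top",t,(186,212,145,250)),("side",s,(235,400,270,335))):
    h=cv2.cvtColor(im,cv2.COLOR_BGR2HSV);q=[(204,193),(201,193),(200,235.5)] if nm=="top" else [(298,297),(362,305)]
    print(nm,[h[int(v),int(u)].tolist() for u,v in q],h[200,193].tolist())
    big=cv2.resize(im[y0:y1,x0:x1],None,fx=4,fy=4,interpolation=cv2.INTER_CUBIC)
    hb=cv2.cvtColor(big,cv2.COLOR_BGR2HSV);m=cv2.inRange(hb,(3,140,90),(15,255,235))
    for c in cv2.findContours(m,0,2)[0]:
        if 40<cv2.contourArea(c)<3000:
            (a_,b_),sz,an=cv2.minAreaRect(c);P=c[:,0]/4.+[x0-.375,y0-.375]
            print(nm,cv2.contourArea(c)/16,"c",round(a_/4+x0-.375,1),round(b_/4+y0-.375,1),(np.array(sz)/4).round(1),"x",P[:,0].min(),P[:,0].max(),"y",P[:,1].min(),P[:,1].max())
for f in(0,20,38):
  print(f,proj("top",[rk(0,f,-105),rk(0,f),rk(0,f,105)]).round(1).tolist(),proj("side",[rk(0,f,-105),rk(0,f),rk(0,f,105)]).round(1).tolist())
```

```text
top [[17, 114, 208], [12, 159, 194], [12, 159, 192]] [17, 107, 236]
top 51.5 c 200.1 235.1 [ 6.  10.5] x 194.875 205.375 y 232.125 238.125
top 15.84375 c 199.8 193.2 [2.9 6.8] x 196.375 203.125 y 191.375 194.875
top 2.71875 c 185.8 166.4 [ 0.2 14. ] x 185.625 185.875 y 159.375 173.375
top 41.8125 c 201.3 155.6 [5.8 9.4] x 196.875 205.625 y 151.875 158.875
top 5.3125 c 185.9 151.2 [13.2  0.5] x 185.625 186.125 y 144.625 157.875
side [[12, 163, 155], [15, 125, 220]] [23, 185, 243]
side 119.96875 c 241.7 321.3 [10.4 20.1] x 234.625 250.625 y 315.125 329.125
side 39.78125 c 275.5 299.6 [20.7  3. ] x 265.125 285.625 y 297.375 302.125
side 7.25 c 261.1 297.1 [3.5 4. ] x 259.125 263.125 y 295.375 298.875
side 92.90625 c 297.6 296.9 [10.5 20.2] x 289.375 301.125 y 286.375 307.375
side 95.40625 c 249.6 287.2 [16.2  8. ] x 245.625 253.625 y 279.125 295.375
side 3.6875 c 360.1 274.9 [1.8 3.7] x 358.875 361.875 y 273.625 276.375
side 60.9375 c 335.6 274.2 [ 9.2 12.5] x 329.375 341.875 y 269.625 278.875
side 44.59375 c 276.6 272.4 [ 5.5 13. ] x 270.125 283.125 y 269.625 275.125
side 62.875 c 257.1 272.5 [ 5.8 16. ] x 249.125 265.125 y 269.625 275.375
side 16.84375 c 237.2 272.0 [4.8 5.2] x 234.625 239.875 y 269.625 274.375
0 [[196.2, 234.1], [196.6, 194.7], [196.9, 155.9]] [[350.4, 314.0], [298.4, 306.2], [247.8, 298.6]]
20 [[199.1, 234.0], [199.5, 194.1], [199.8, 154.8]] [[351.5, 304.1], [299.3, 296.4], [248.7, 289.0]]
38 [[201.8, 233.9], [202.2, 193.5], [202.5, 153.8]] [[352.5, 295.2], [300.2, 287.6], [249.5, 280.3]]
```

>>> play_rows:
  targets:
    - {"claw": 1, "linear": [0, 0, -0.89], "rotation": [0, 0, 0]}
    - {"claw": 1, "linear": [0, 0, -0.89], "rotation": [0, 0, 0]}
    - {"claw": 1, "linear": [0, 0, -0.89], "rotation": [0, 0, 0]}
    - {"claw": 1, "linear": [0, 0, -0.89], "rotation": [0, 0, 0]}
    - {"claw": 1, "linear": [0, 0, -0.87], "rotation": [0, 0, 0]}
    - {"claw": 1, "linear": [0, 0, 0], "rotation": [0, 0, 0]}
    - {"claw": 1, "linear": [0, 0, 0], "rotation": [0, 0, 0]}

```text
time: 6.13
position: [0.4335, 0.1674, 0.1667]
tool_rot: [0.522, 1.512, 0.511]
ft_force: [0.4, 0.9, 0.1]
grip_width: 0.295
```

Run:
```python
from h import *
print(onrack("top",(211.3,190),85.6))
s=get_state();print((s['position']-[.5544,.205,.1127])@np.c_[row,U,N]*1e3)
plan(np.array([.5544,.205,.1127])+row*-.1107+U*.003+N*.0756,Rrack,1)
cv2.imwrite("pics/ft2.png",get_image("top"));cv2.imwrite("pics/fs2.png",get_image("side"))
t=cv2.imread("pics/ft2.png")[185:265,180:270];s=cv2.imread("pics/fs2.png")[240:330,310:400]
u=lambda a,k:cv2.resize(a,None,fx=k,fy=k,interpolation=cv2.INTER_CUBIC)
t,s=u(t,4),u(s,4);c=np.zeros((360,720,3),np.uint8);c[:320,:360]=t;c[:,360:]=s;cv2.imwrite("pics/g3.png",c)
```

```text
[ 5.05171053 -4.64089344]
[-120.51572743    2.75921158   66.37693246]
deg 0.42 dp mm [ 9.8 -5.6  7.4] rot/row [-0.0003 -0.0042  0.0021]
[-0.37, 0.01, 0.39]
```

View pics/g3.png

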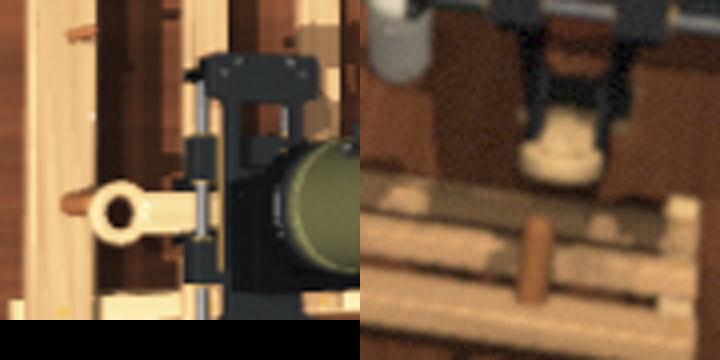

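Run:
```python
from h import *
print("eye",onrack("top",(209.6,237.4),76.4-5),"peg@20",onrack("top",(200.1,235.1),20),"thin@20",onrack("top",(199.8,193.2),20),"sp",onrack("top",(201.3,155.6),20))
print("side peg@40",onrack("side",(310+176/4-.4,240+218/4),40),"foot",onrack("side",(310+171/4-.4,240+300/4),0))
s=get_state();print((s['position']-[.5544,.205,.1127])@np.c_[row,U,N]*1e3)
```

```text
eye [-114.59080936   -7.04527476] peg@20 [-107.875171     -2.69484242] thin@20 [ 2.41959802 -0.85321016] sp [103.25569118  -4.09974131]
side peg@40 [-106.9754581     1.05308609] foot [-109.23729516    4.54964137]
[-119.80934693    2.41679646   66.45143011]
```

>>> play_rows:
  targets:
    - {"claw": 1, "linear": [0.2, 0.05, 0.13], "rotation": [0, -0.002, 0.001]}
    - {"claw": 1, "linear": [0.3, 0.05, 0.12], "rotation": [0, -0.002, 0.001]}
    - {"claw": 1, "linear": [0.2, 0, 0.02], "rotation": [0, 0, 0]}
    - {"claw": 1, "linear": [0.1, 0, 0], "rotation": [0, 0, 0]}
    - {"claw": 1, "linear": [0, 0, 0], "rotation": [0, 0, 0]}

```text
time: 6.65
position: [0.4448, 0.1828, 0.1497]
tool_rot: [0.524, 1.505, 0.508]
ft_force: [-0.2, 0.4, -0.7]
grip_width: 0.296
```

```bash
cat >> h.py <<'E'
G=np.array([.5544,.205,.1127])
def rel():
    s=get_state();print("rel",((s['position']-G)@np.c_[row,U,N]*1e3).round(1),"f",s['ft_force'].round(1),"w",round(s['grip_width']*87,1),"t",round(s['time'],2))
E
python3 - <<'E'
from h import *
rel();plan(G,Rrack,1)
cv2.imwrite("pics/ft3.png",get_image("top"));cv2.imwrite("pics/fs3.png",get_image("side"))
t=cv2.imread("pics/ft3.png")[185:265,180:270];s=cv2.imread("pics/fs3.png")[240:330,310:400]
u=lambda a,k:cv2.resize(a,None,fx=k,fy=k,interpolation=cv2.INTER_CUBIC)
t,s=u(t,4),u(s,4);c=np.zeros((360,720,3),np.uint8);c[:320,:360]=t;c[:,360:]=s;cv2.imwrite("pics/g4.png",c)
E
```

```text
rel [-109.4    4.5   43.4] f [-0.2  0.4 -0.7] w 25.7 t 6.65
deg 0.23 dp mm [109.6  22.2 -37. ] rot/row [-0.0007  0.0004  0.0024]
[1.74, -0.17, 4.38]
```

View pics/g4.png

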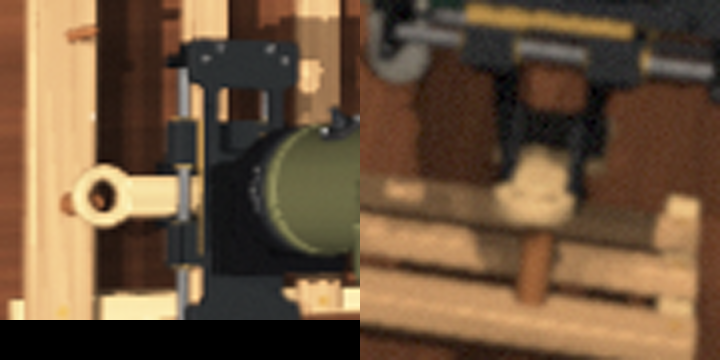

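>>> play_rows:
  targets:
    - {"claw": 1, "linear": [0, 0, -0.06], "rotation": [0, 0, 0.002]}
    - {"claw": 1, "linear": [0, 0, -0.05], "rotation": [0, 0, 0]}
    - {"claw": 1, "linear": [0, 0, -0.03], "rotation": [0, 0, 0]}
    - {"claw": 1, "linear": [0, 0, 0], "rotation": [0, 0, 0]}
    - {"claw": 1, "linear": [0, 0, 0], "rotation": [0, 0, 0]}

```text
time: 7.17
position: [0.4414, 0.1819, 0.1507]
tool_rot: [0.528, 1.503, 0.51]
ft_force: [0.2, -0.6, -0.5]
grip_width: 0.295
```

Run:
```python
from h import *
rel()
```

```text
rel [-112.8    4.4   44.8] f [ 0.2 -0.6 -0.5] w 25.6 t 7.17
```

>>> play_rows:
  targets:
    - {"claw": 1, "linear": [0.15, 0, -0.01], "rotation": [0, 0, 0]}
    - {"claw": 1, "linear": [0.2, 0, 0], "rotation": [0, 0, 0]}
    - {"claw": 1, "linear": [0.2, 0, 0], "rotation": [0, 0, 0]}
    - {"claw": 1, "linear": [0.15, 0, 0], "rotation": [0, 0, 0]}
    - {"claw": 1, "linear": [0.05, 0, 0], "rotation": [0, 0, 0]}

```text
time: 7.58
position: [0.4416, 0.1945, 0.1351]
tool_rot: [0.528, 1.501, 0.511]
ft_force: [-0.2, -0.4, -1.2]
grip_width: 0.296
```

Run:
```python
from h import *
rel();plan(G,Rrack,1)
```

```text
rel [-112.7    4.7   24.7] f [-0.2 -0.4 -1.2] w 25.7 t 7.58
deg 0.25 dp mm [112.8  10.5 -22.4] rot/row [-0.0007  0.0026 -0.0006]
[1.01, -0.18, 4.5]
```

>>> play_rows:
  targets:
    - {"claw": 1, "linear": [0.2, 0, 0], "rotation": [0, 0, 0]}
    - {"claw": 1, "linear": [0.25, 0, 0], "rotation": [0, 0, 0]}
    - {"claw": 1, "linear": [0.2, 0, 0], "rotation": [0, 0, 0]}
    - {"claw": 1, "linear": [0.15, 0, 0], "rotation": [0, 0, 0]}
    - {"claw": 1, "linear": [0.08, 0, 0], "rotation": [0, 0, 0]}
    - {"claw": 1, "linear": [0, 0, 0], "rotation": [0, 0, 0]}

```text
time: 8.08
position: [0.4415, 0.2095, 0.1157]
tool_rot: [0.528, 1.503, 0.511]
ft_force: [-2.9, -3.4, 4.3]
grip_width: 0.289
```

Run:
```python
from h import *
rel()
```

```text
rel [-112.9    4.6    0.2] f [-2.9 -3.4  4.3] w 25.2 t 8.08
```

>>> play_rows:
  targets:
    - {"claw": 0.3, "linear": [0, -0.04, 0], "rotation": [0, 0, 0]}
    - {"claw": 0.3, "linear": [0, 0, 0], "rotation": [0, 0, 0]}
    - {"claw": 0.3, "linear": [0, 0, 0], "rotation": [0, 0, 0]}
    - {"claw": 0.3, "linear": [0, 0, 0], "rotation": [0, 0, 0]}
    - {"claw": 0.3, "linear": [0, 0, 0], "rotation": [0, 0, 0]}
    - {"claw": 0.3, "linear": [0, 0, 0], "rotation": [0, 0, 0]}

```text
time: 8.58
position: [0.4422, 0.209, 0.1153]
tool_rot: [0.528, 1.501, 0.511]
ft_force: [-0.0, 0.8, 0.7]
grip_width: 0.651
```

>>> play_rows:
  targets:
    - {"claw": 0.1, "linear": [-0.1, 0, 0], "rotation": [0, 0, 0]}
    - {"claw": 0.1, "linear": [-0.3, 0, 0], "rotation": [0, 0, 0]}
    - {"claw": 0.1, "linear": [-0.7, 0, 0], "rotation": [0, 0, 0]}
    - {"claw": 0.1, "linear": [-1, 0, 0], "rotation": [0, 0, 0]}
    - {"claw": 0.1, "linear": [-1, 0, 0], "rotation": [0, 0, 0]}
    - {"claw": 0.1, "linear": [-1, 0, 0], "rotation": [0, 0, 0]}
    - {"claw": 0.1, "linear": [-0.6, 0, 0], "rotation": [0, 0, 0]}
    - {"claw": 0.1, "linear": [-0.2, 0, 0], "rotation": [0, 0, 0]}

```text
time: 9.25
position: [0.439, 0.1287, 0.2167]
tool_rot: [0.527, 1.505, 0.51]
ft_force: [0.5, -0.4, -0.3]
grip_width: 0.9
```

Run:
```python
from h import *
rel();s=get_state();print(s['position'],s['joint_positions'].round(2))
# saw grasp: u=saw x dir
an=np.deg2rad(26.7);u=np.array([np.cos(an),np.sin(an),0]);o=np.array([.5184,-.282,0])
for sg in(1,-1):
    z=sg*np.array([-u[1],u[0],0]);x=np.array([0,0,-1.]);Rs=np.c_[x,np.cross(z,x),z]
    print(sg);plan(o-u*.004+[0,0,.18],Rs,1)
cv2.imwrite("pics/ft4.png",get_image("top"));cv2.imwrite("pics/fs4.png",get_image("side"))
t=cv2.imread("pics/ft4.png")[120:272,180:270];s=cv2.imread("pics/fs4.png")[240:340,230:400]
k=lambda a,k:cv2.resize(a,None,fx=k,fy=k,interpolation=cv2.INTER_CUBIC)
t,s=k(t,3),k(s,3);c=np.zeros((456,780,3),np.uint8);c[:,:270]=t;c[:300,270:]=s;cv2.imwrite("pics/g5.png",c)
```

```text
rel [-114.7    3.   129.6] f [ 0.5 -0.4 -0.3] w 78.3 t 9.25
[0.4390191  0.12866654 0.21667982] [-0.46 -0.08  0.61  2.06 -0.63  1.31  0.35]
1
deg 121.09 dp mm [  75.8 -412.5  -36.7] rot/row [-1.2481  0.4287 -0.2621]
[-8.97, -13.88, 3.21]
-1
deg 72.25 dp mm [  75.8 -412.5  -36.7] rot/row [ 0.6696 -0.231  -0.3778]
[-8.97, -13.88, 3.21]
```

View pics/g5.png

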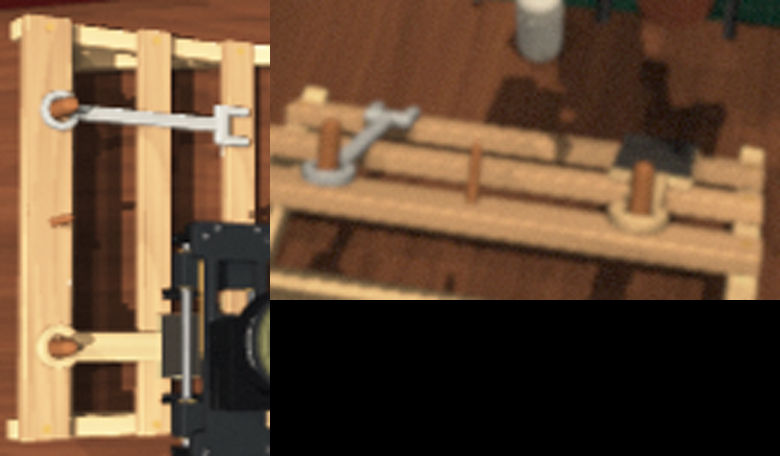

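>>> play_rows:
  targets:
    - {"claw": 0.1, "linear": [-0.8, 0, 0], "rotation": [0, 0, 0]}
    - {"claw": 0.1, "linear": [-1, 0, 0], "rotation": [0, 0, 0]}
    - {"claw": 0.1, "linear": [-1, 0, 0], "rotation": [0, 0, 0]}
    - {"claw": 0.1, "linear": [-1, 0, 0], "rotation": [0, 0, 0]}
    - {"claw": 0.1, "linear": [-0.5, 0, 0], "rotation": [0, 0, 0]}

```text
time: 9.77
position: [0.4327, 0.0674, 0.2954]
tool_rot: [0.523, 1.525, 0.515]
ft_force: [0.5, -0.2, -0.4]
grip_width: 0.898
```

```bash
cat >> h.py <<'E'
an=np.deg2rad(26.7);u=np.array([np.cos(an),np.sin(an),0]);o=np.array([.5184,-.282,0])
z_=np.array([u[1],-u[0],0]);Rs=np.c_[[0,0,-1.],u,z_]
E
python3 - <<'E'
from h import *
rel();print(get_state()['position'],get_state()['joint_positions'].round(2))
plan(o-u*.004+[0,0,.2],Rs,18)
for n,im in (("top","ft4"),("side","fs4")): pass
E
```

```text
rel [-120.4    3.3  229.4] f [ 0.5 -0.2 -0.4] w 78.2 t 9.77
[0.43272499 0.06744928 0.29543647] [-0.41 -0.12  0.66  1.91 -0.56  1.52  0.32]
deg 72.51 dp mm [  82.1 -351.2  -95.4] rot/row [ 0.0374 -0.0134 -0.0206]
[-0.31, -0.74, 0.19]
[-0.29, -0.74, 0.24]
[-0.26, -0.74, 0.28]
[-0.23, -0.72, 0.33]
[-0.2, -0.71, 0.38]
[-0.16, -0.69, 0.42]
[-0.13, -0.67, 0.47]
[-0.1, -0.65, 0.51]
[-0.07, -0.62, 0.55]
[-0.04, -0.59, 0.58]
[-0.01, -0.55, 0.62]
[0.02, -0.51, 0.65]
[0.05, -0.47, 0.68]
[0.08, -0.43, 0.7]
[0.11, -0.39, 0.73]
[0.14, -0.34, 0.74]
[0.16, -0.29, 0.76]
[0.19, -0.24, 0.77]
```

>>> play_rows:
  targets:
    - {"claw": 0.1, "linear": [-0.31, -0.74, 0.19], "rotation": [0.0374, -0.0134, -0.0206]}
    - {"claw": 0.1, "linear": [-0.29, -0.74, 0.24], "rotation": [0.0374, -0.0134, -0.0206]}
    - {"claw": 0.1, "linear": [-0.26, -0.74, 0.28], "rotation": [0.0374, -0.0134, -0.0206]}
    - {"claw": 0.1, "linear": [-0.23, -0.72, 0.33], "rotation": [0.0374, -0.0134, -0.0206]}
    - {"claw": 0.1, "linear": [-0.2, -0.71, 0.38], "rotation": [0.0374, -0.0134, -0.0206]}
    - {"claw": 0.1, "linear": [-0.16, -0.69, 0.42], "rotation": [0.0374, -0.0134, -0.0206]}
    - {"claw": 0.1, "linear": [-0.13, -0.67, 0.47], "rotation": [0.0374, -0.0134, -0.0206]}
    - {"claw": 0.1, "linear": [-0.1, -0.65, 0.51], "rotation": [0.0374, -0.0134, -0.0206]}
    - {"claw": 0.1, "linear": [-0.07, -0.62, 0.55], "rotation": [0.0374, -0.0134, -0.0206]}

```text
time: 10.52
position: [0.4713, -0.1065, 0.2387]
tool_rot: [0.715, 1.532, -0.192]
ft_force: [0.1, 0.3, -0.2]
grip_width: 0.901
```

>>> play_rows:
  targets:
    - {"claw": 0.1, "linear": [-0.04, -0.59, 0.58], "rotation": [0.0374, -0.0134, -0.0206]}
    - {"claw": 0.1, "linear": [-0.01, -0.55, 0.62], "rotation": [0.0374, -0.0134, -0.0206]}
    - {"claw": 0.1, "linear": [0.02, -0.51, 0.65], "rotation": [0.0374, -0.0134, -0.0206]}
    - {"claw": 0.1, "linear": [0.05, -0.47, 0.68], "rotation": [0.0374, -0.0134, -0.0206]}
    - {"claw": 0.1, "linear": [0.08, -0.43, 0.7], "rotation": [0.0374, -0.0134, -0.0206]}
    - {"claw": 0.1, "linear": [0.11, -0.39, 0.73], "rotation": [0.0374, -0.0134, -0.0206]}
    - {"claw": 0.1, "linear": [0.14, -0.34, 0.74], "rotation": [0.0374, -0.0134, -0.0206]}
    - {"claw": 0.1, "linear": [0.1, -0.2, 0.5], "rotation": [0.0374, -0.0134, -0.0206]}
    - {"claw": 0.1, "linear": [0, 0, 0.1], "rotation": [0.02, -0.007, -0.01]}
    - {"claw": 0.1, "linear": [0, 0, 0], "rotation": [0, 0, 0]}

```text
time: 11.35
position: [0.5019, -0.2562, 0.182]
tool_rot: [0.84, 1.431, -0.881]
ft_force: [-0.4, 0.6, -0.6]
grip_width: 0.898
```

Run:
```python
from h import *
print(get_state()['position'],get_state()['joint_positions'].round(2))
plan(o-u*.004+[0,0,.1],Rs,4)
# refine saw pose: side view handle mask
s=cv2.imread("pics/side0.png");h=cv2.cvtColor(s,cv2.COLOR_BGR2HSV);m=cv2.inRange(h,(5,110,140),(20,255,255));m[:170]=0;m[205:]=0;m[:,:322]=0;m[:,410:]=0
for c in cv2.findContours(m,0,2)[0]:
    if cv2.contourArea(c)>20:
        r=cv2.minAreaRect(c);print(r,[onz("side",q,.012).round(4)[:2] for q in cv2.boxPoints(r)],onz("side",r[0],.012))
print(proj("side",[o+[0,0,.014],o+u*.06+[0,0,.014],o-u*.06+[0,0,.014]]),proj("top",[o+[0,0,.014],o+u*.06+[0,0,.014],o-u*.06+[0,0,.014]]))
```

```text
[ 0.50186051 -0.25616151  0.18195682] [-0.27  0.23  0.79  1.72 -0.15  1.3  -0.55]
deg 2.46 dp mm [ 13.  -27.6 -82. ] rot/row [ 0.0007 -0.0026  0.0063]
[0.81, 0.02, 0.32]
[0.82, 0.01, 0.32]
[0.82, 0.01, 0.31]
[0.82, -0.0, 0.31]
((366.33782958984375, 185.52703857421875), (8.055549621582031, 76.1167221069336), 80.53767395019531) [array([ 0.5767, -0.2763]), array([ 0.363 , -0.3689]), array([ 0.357 , -0.3329]), array([ 0.5672, -0.2427])] [ 0.46717531 -0.3045049   0.012     ]
[[348.08190985 188.15435843]
 [328.5161786  192.2516149 ]
 [367.34085309 184.12134638]] [[389.95777963 204.76411868]
 [380.1187876  186.89739452]
 [399.87645947 222.77554873]]
```

>>> play_rows:
  targets:
    - {"claw": 0.1, "linear": [0.7, 0.02, 0.32], "rotation": [0.0007, -0.0026, 0.0063]}
    - {"claw": 0.1, "linear": [0.8, 0.01, 0.32], "rotation": [0.0007, -0.0026, 0.0063]}
    - {"claw": 0.1, "linear": [0.8, 0.01, 0.31], "rotation": [0.0007, -0.0026, 0.0063]}
    - {"claw": 0.1, "linear": [0.6, 0, 0.2], "rotation": [0.0007, -0.0026, 0.0063]}
    - {"claw": 0.1, "linear": [0.2, 0, 0.05], "rotation": [0, 0, 0]}
    - {"claw": 0.1, "linear": [0, 0, 0], "rotation": [0, 0, 0]}

```text
time: 11.85
position: [0.5147, -0.275, 0.0954]
tool_rot: [0.854, 1.407, -0.844]
ft_force: [0.3, 0.5, 0.6]
grip_width: 0.9
```

Run:
```python
from h import *
print(get_state()['position'])
plan(o-u*.004+[0,0,.03],Rs,4)
```

```text
[ 0.5147114  -0.27500122  0.0953955 ]
deg 1.03 dp mm [  0.1  -8.8 -65.4] rot/row [ 0.0024 -0.0016 -0.0001]
[0.65, -0.04, 0.08]
```

>>> play_rows:
  targets:
    - {"claw": 0.1, "linear": [0.5, -0.04, 0.12], "rotation": [0.0024, -0.0016, 0]}
    - {"claw": 0.1, "linear": [0.65, -0.04, 0.12], "rotation": [0.0024, -0.0016, 0]}
    - {"claw": 0.1, "linear": [0.6, -0.04, 0.08], "rotation": [0.0024, -0.0016, 0]}
    - {"claw": 0.1, "linear": [0.5, -0.04, 0.03], "rotation": [0.0024, -0.0016, 0]}
    - {"claw": 0.1, "linear": [0.2, 0, 0], "rotation": [0, 0, 0]}
    - {"claw": 0.1, "linear": [0, 0, 0], "rotation": [0, 0, 0]}

```text
time: 12.35
position: [0.5179, -0.2819, 0.0321]
tool_rot: [0.858, 1.392, -0.852]
ft_force: [0.6, 0.1, -0.3]
grip_width: 0.898
```

Run:
```python
from h import *
print(get_state()['position'])
plan(o-u*.004+[0,0,.003],Rs,1)
t=get_image("top");s=get_image("side");cv2.imwrite("pics/ft5.png",t);cv2.imwrite("pics/fs5.png",s)
k=lambda a,k:cv2.resize(a,None,fx=k,fy=k,interpolation=cv2.INTER_CUBIC)
t=k(t[160:270,330:440],3.5);s=k(s[150:250,300:410],3.5);c=np.zeros((390,780,3),np.uint8);c[:385,:385]=t;c[:350,390:775]=s;cv2.imwrite("pics/g6.png",c)
```

```text
[ 0.51792357 -0.28191558  0.0320714 ]
deg 0.43 dp mm [ -3.1  -1.9 -29.1] rot/row [ 0.0035  0.0007 -0.0032]
[1.16, -0.15, 0.01]
```

View pics/g6.png

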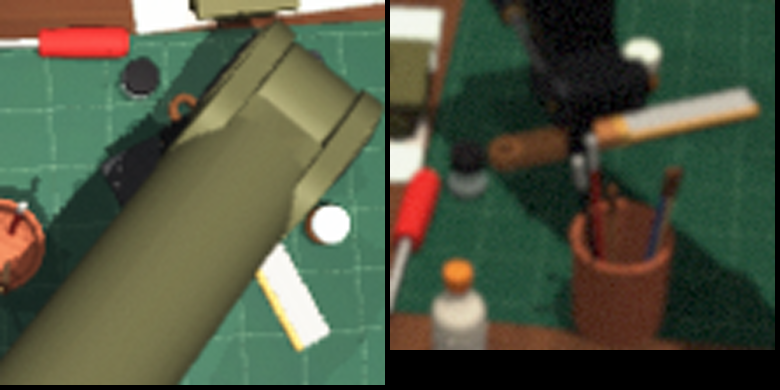

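>>> play_rows:
  targets:
    - {"claw": 0.1, "linear": [0.3, -0.1, 0.01], "rotation": [0.003, 0.001, -0.003]}
    - {"claw": 0.1, "linear": [0.4, -0.05, 0], "rotation": [0, 0, 0]}
    - {"claw": 0.1, "linear": [0.25, 0, 0], "rotation": [0, 0, 0]}
    - {"claw": 0.1, "linear": [0.1, 0, 0], "rotation": [0, 0, 0]}
    - {"claw": 0.1, "linear": [0.0, 0, 0], "rotation": [0, 0, 0]}

```text
time: 12.87
position: [0.5175, -0.2849, 0.0072]
tool_rot: [0.86, 1.389, -0.856]
ft_force: [-0.0, 0.4, -0.4]
grip_width: 0.897
```

Run:
```python
from h import *
plan(o-u*.004+[0,0,.002],Rs,1)
```

```text
deg 0.38 dp mm [-2.7  1.1 -5.2] rot/row [ 0.0009  0.0025 -0.0033]
[0.21, -0.08, -0.09]
```

>>> play_rows:
  newtons: 45
  targets:
    - {"claw": 0.1, "linear": [0.1, -0.04, -0.09], "rotation": [0, 0.002, -0.003]}
    - {"claw": 0.3, "linear": [0.06, 0, 0], "rotation": [0, 0, 0]}
    - {"claw": 1, "linear": [0, 0, 0], "rotation": [0, 0, 0]}
    - {"claw": 1, "linear": [0, 0, 0], "rotation": [0, 0, 0]}
    - {"claw": 1, "linear": [0, 0, 0], "rotation": [0, 0, 0]}
    - {"claw": 1, "linear": [0, 0, 0], "rotation": [0, 0, 0]}
    - {"claw": 1, "linear": [0, 0, 0], "rotation": [0, 0, 0]}
    - {"claw": 1, "linear": [0, 0, 0], "rotation": [0, 0, 0]}
    - {"claw": 1, "linear": [0, 0, 0], "rotation": [0, 0, 0]}
    - {"claw": 1, "linear": [0, 0, 0], "rotation": [0, 0, 0]}

```text
time: 13.7
position: [0.5162, -0.2835, 0.0036]
tool_rot: [0.858, 1.393, -0.858]
ft_force: [-0.6, 0.2, 0.3]
grip_width: 0.3
```

>>> play_rows:
  targets:
    - {"claw": 1, "linear": [0, 0, 0], "rotation": [0, 0, 0]}
    - {"claw": 1, "linear": [0, 0, 0], "rotation": [0, 0, 0]}
    - {"claw": 1, "linear": [0, 0, 0], "rotation": [0, 0, 0]}
    - {"claw": 1, "linear": [0, 0, 0], "rotation": [0, 0, 0]}

```text
time: 14.03
position: [0.5162, -0.2835, 0.0036]
tool_rot: [0.858, 1.393, -0.858]
ft_force: [-0.1, 0.2, 0.5]
grip_width: 0.296
```

Run:
```python
from h import *
s=get_state();print(s['position'],s['grip_width']*87,s['ft_force'])
plan(o-u*.004+[0,0,.002],Rs,1)
```

```text
[ 0.51618708 -0.28354581  0.00364423] 25.736954751566238 [-0.10485647  0.19036305  0.48596088]
deg 0.14 dp mm [-1.4 -0.3 -1.6] rot/row [ 0.0009  0.001  -0.0007]
[0.07, -0.05, -0.02]
```

>>> play_rows:
  targets:
    - {"claw": 1, "linear": [-0.2, 0, 0], "rotation": [0, 0, 0]}
    - {"claw": 1, "linear": [-0.5, 0, 0], "rotation": [0, 0, 0]}
    - {"claw": 1, "linear": [-0.9, 0, 0], "rotation": [0, 0, 0]}
    - {"claw": 1, "linear": [-1, 0, 0], "rotation": [0, 0, 0]}
    - {"claw": 1, "linear": [-1, 0, 0], "rotation": [0, 0, 0]}
    - {"claw": 1, "linear": [-1, 0, 0], "rotation": [0, 0, 0]}
    - {"claw": 1, "linear": [-1, 0, 0], "rotation": [0, 0, 0]}
    - {"claw": 1, "linear": [-1, 0, 0], "rotation": [0, 0, 0]}
    - {"claw": 1, "linear": [-1, 0, 0], "rotation": [0, 0, 0]}
    - {"claw": 1, "linear": [-1, 0, 0], "rotation": [0, 0, 0]}

```text
time: 14.87
position: [0.5106, -0.2826, 0.2294]
tool_rot: [0.861, 1.402, -0.864]
ft_force: [0.4, 0.3, -1.0]
grip_width: 0.292
```

>>> play_rows:
  targets:
    - {"claw": 1, "linear": [-1, 0, 0], "rotation": [0, 0, 0]}
    - {"claw": 1, "linear": [-1, 0, 0], "rotation": [0, 0, 0]}
    - {"claw": 1, "linear": [-1, 0, 0], "rotation": [0, 0, 0]}
    - {"claw": 1, "linear": [-1, 0, 0], "rotation": [0, 0, 0]}
    - {"claw": 1, "linear": [-0.6, 0, 0], "rotation": [0, 0, 0]}
    - {"claw": 1, "linear": [-0.2, 0, 0], "rotation": [0, 0, 0]}

```text
time: 15.37
position: [0.5086, -0.2856, 0.3673]
tool_rot: [0.867, 1.388, -0.863]
ft_force: [-0.6, 0.9, -1.3]
grip_width: 0.291
```

Run:
```python
from h import *
s=get_state();print(s['position'],s['grip_width']*87,s['ft_force'],s['torque'].round(3),s['joint_positions'].round(2))
plan(rk(50.6,200,2.4),Rrack,18)
```

```text
[ 0.50863767 -0.28555834  0.3672785 ] 25.340364023008455 [-0.64382691  0.90626568 -1.32266529] [-0.122  0.063  0.022] [-0.24  0.18  0.83  1.4  -0.13  1.62 -0.53]
deg 72.67 dp mm [ 41.3 371.  -82.8] rot/row [-0.0375  0.0131  0.0209]
[0.18, 0.45, -0.7]
[0.21, 0.48, -0.67]
[0.24, 0.51, -0.63]
[0.27, 0.54, -0.6]
[0.3, 0.56, -0.56]
[0.33, 0.58, -0.52]
[0.36, 0.6, -0.48]
[0.39, 0.62, -0.43]
[0.42, 0.63, -0.39]
[0.45, 0.63, -0.34]
[0.48, 0.64, -0.3]
[0.5, 0.64, -0.25]
[0.53, 0.63, -0.2]
[0.55, 0.63, -0.15]
[0.58, 0.62, -0.1]
[0.6, 0.6, -0.06]
[0.62, 0.58, -0.01]
[0.64, 0.56, 0.04]
```

>>> play_rows:
  targets:
    - {"claw": 1, "linear": [0.1, 0.3, -0.5], "rotation": [-0.0375, 0.0131, 0.0209]}
    - {"claw": 1, "linear": [0.21, 0.48, -0.67], "rotation": [-0.0375, 0.0131, 0.0209]}
    - {"claw": 1, "linear": [0.24, 0.51, -0.63], "rotation": [-0.0375, 0.0131, 0.0209]}
    - {"claw": 1, "linear": [0.27, 0.54, -0.6], "rotation": [-0.0375, 0.0131, 0.0209]}
    - {"claw": 1, "linear": [0.3, 0.56, -0.56], "rotation": [-0.0375, 0.0131, 0.0209]}
    - {"claw": 1, "linear": [0.33, 0.58, -0.52], "rotation": [-0.0375, 0.0131, 0.0209]}
    - {"claw": 1, "linear": [0.36, 0.6, -0.48], "rotation": [-0.0375, 0.0131, 0.0209]}
    - {"claw": 1, "linear": [0.39, 0.62, -0.43], "rotation": [-0.0375, 0.0131, 0.0209]}
    - {"claw": 1, "linear": [0.42, 0.63, -0.39], "rotation": [-0.0375, 0.0131, 0.0209]}

```text
time: 16.12
position: [0.5231, -0.1059, 0.3325]
tool_rot: [0.719, 1.496, -0.153]
ft_force: [0.3, 0.4, -1.4]
grip_width: 0.29
```

>>> play_rows:
  targets:
    - {"claw": 1, "linear": [0.45, 0.63, -0.34], "rotation": [-0.0375, 0.0131, 0.0209]}
    - {"claw": 1, "linear": [0.48, 0.64, -0.3], "rotation": [-0.0375, 0.0131, 0.0209]}
    - {"claw": 1, "linear": [0.5, 0.64, -0.25], "rotation": [-0.0375, 0.0131, 0.0209]}
    - {"claw": 1, "linear": [0.53, 0.63, -0.2], "rotation": [-0.0375, 0.0131, 0.0209]}
    - {"claw": 1, "linear": [0.55, 0.63, -0.15], "rotation": [-0.0375, 0.0131, 0.0209]}
    - {"claw": 1, "linear": [0.58, 0.62, -0.1], "rotation": [-0.0375, 0.0131, 0.0209]}
    - {"claw": 1, "linear": [0.5, 0.5, -0.06], "rotation": [-0.0375, 0.0131, 0.0209]}
    - {"claw": 1, "linear": [0.2, 0.2, 0], "rotation": [-0.0375, 0.0131, 0.0209]}
    - {"claw": 1, "linear": [0, 0, 0], "rotation": [-0.01, 0.003, 0.005]}

```text
time: 16.87
position: [0.5301, 0.0512, 0.2978]
tool_rot: [0.529, 1.503, 0.507]
ft_force: [0.9, -0.5, 0.0]
grip_width: 0.294
```

Run:
```python
from h import *
s=get_state();print(s['position'],s['grip_width']*87,s['ft_force'])
plan(rk(50.6,80,2.4),Rrack,6)
```

```text
[0.53011368 0.05121863 0.2977548 ] 25.56244584187382 [ 0.85440881 -0.4790001   0.04347117]
deg 0.32 dp mm [  20.5  108.1 -107.9] rot/row [-0.0004  0.0004  0.0001]
[1.01, 0.13, 0.13]
```

>>> play_rows:
  targets:
    - {"claw": 1, "linear": [0.5, 0.13, 0.13], "rotation": [0, 0, 0]}
    - {"claw": 1, "linear": [0.9, 0.13, 0.15], "rotation": [0, 0, 0]}
    - {"claw": 1, "linear": [1, 0.13, 0.15], "rotation": [0, 0, 0]}
    - {"claw": 1, "linear": [1, 0.13, 0.13], "rotation": [0, 0, 0]}
    - {"claw": 1, "linear": [1, 0.13, 0.13], "rotation": [0, 0, 0]}
    - {"claw": 1, "linear": [0.6, 0.06, 0.06], "rotation": [0, 0, 0]}
    - {"claw": 1, "linear": [0.3, 0.02, 0.02], "rotation": [0, 0, 0]}
    - {"claw": 1, "linear": [0, 0, 0], "rotation": [0, 0, 0]}

```text
time: 17.53
position: [0.5493, 0.1511, 0.1954]
tool_rot: [0.531, 1.508, 0.495]
ft_force: [-1.0, 0.1, -0.4]
grip_width: 0.291
```

Run:
```python
from h import *
s=get_state();print(s['position'],s['grip_width']*87,s['ft_force'])
plan(rk(50.6,60,2.4),Rrack,4)
```

```text
[0.5492988  0.15114345 0.1953953 ] 25.317635028641106 [-1.01475158  0.05219121 -0.43878075]
deg 0.91 dp mm [  1.4  20.5 -21.3] rot/row [-0.0022  0.0005  0.0012]
[0.29, 0.03, 0.01]
```

>>> play_rows:
  targets:
    - {"claw": 1, "linear": [0.3, 0.03, 0.03], "rotation": [-0.004, 0.001, 0.002]}
    - {"claw": 1, "linear": [0.4, 0.03, 0.02], "rotation": [-0.004, 0.001, 0.002]}
    - {"claw": 1, "linear": [0.3, 0.02, 0], "rotation": [0, 0, 0]}
    - {"claw": 1, "linear": [0.1, 0, 0], "rotation": [0, 0, 0]}
    - {"claw": 1, "linear": [0, 0, 0], "rotation": [0, 0, 0]}
    - {"claw": 1, "linear": [0, 0, 0], "rotation": [0, 0, 0]}

```text
time: 18.03
position: [0.5522, 0.169, 0.1746]
tool_rot: [0.526, 1.501, 0.508]
ft_force: [0.1, 0.0, -0.7]
grip_width: 0.291
```

Run:
```python
from h import *
s=get_state();print(s['position'],s['grip_width']*87,s['ft_force'],((s['position']-F)@np.c_[row,U,N]*1e3).round(1))
plan(rk(50.6,52,2.4),Rrack,1)
cv2.imwrite("pics/ft6.png",get_image("top"));cv2.imwrite("pics/fs6.png",get_image("side"))
t=cv2.imread("pics/ft6.png")[165:225,185:250];s=cv2.imread("pics/fs6.png")[255:325,260:345]
k=lambda a,k:cv2.resize(a,None,fx=k,fy=k,interpolation=cv2.INTER_CUBIC)
t,s=k(t,5),k(s,5);c=np.zeros((360,770,3),np.uint8);c[:300,:325]=t;c[:350,335:760]=s;cv2.imwrite("pics/g7.png",c)
```

```text
[0.55218486 0.16895581 0.17458153] 25.28120836871572 [ 0.07558787  0.0029002  -0.70403119] [  3.9 -52.4  62. ]
deg 0.29 dp mm [-1.4  7.6 -6.8] rot/row [-0.0007  0.0029  0.0013]
[0.4, 0.07, -0.06]
```

View pics/g7.png

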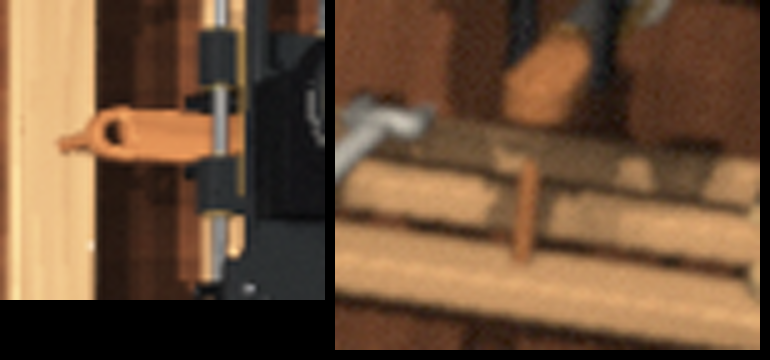

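Run:
```python
from h import *
print("eye",onrack("top",(207.6,190.6),65),onrack("top",(207.6,190.6),70),"handle axis at u=220",onrack("top",(185+175/5-.4,165+134/5-.4),72))
print("side tip",onrack("side",(298.4,286.6),42),"foot",onrack("side",(297,306.6),0))
print("tri tip?", [onrack("top",(185+x/5-.4,165+y/5-.4),h).round(1) for x,y,h in((63,143,0),(80,138,20))])
for h in(58,72): print("nose side",onrack("side",(260+(540-335)/5-.4,255+(122 if h==58 else 92)/5-.4),h))
im=cv2.imread("pics/ft6.png")[165:225,185:250];b=cv2.resize(im,None,fx=5,fy=5,interpolation=cv2.INTER_CUBIC);h=cv2.cvtColor(b,cv2.COLOR_BGR2HSV)
m=cv2.inRange(h,(5,135,120),(16,255,255));cs,hi=cv2.findContours(m,cv2.RETR_CCOMP,2)
for c,q in zip(cs,hi[0]):
    if cv2.contourArea(c)>60: 
        M=cv2.moments(c);print("hole" if q[3]>=0 else "blob",cv2.contourArea(c),M['m10']/M['m00'],M['m01']/M['m00'],cv2.boundingRect(c))
```

```text
eye [ 5.34421403 -3.47347922] [ 4.78610056 -1.35442111] handle axis at u=220 [  4.05833497 -33.39653871]
side tip [2.38620132 8.95161924] foot [1.92287604 4.15960494]
tri tip? [array([ 4.2, -1.7]), array([ 5.2, -3. ])]
nose side [-0.58983944  9.79311516]
nose side [-0.81242947 18.23320913]
blob 682.0 192.70527859237538 245.25904203323557 (181, 216, 22, 65)
blob 543.0 236.21147943523633 134.5260896255371 (229, 113, 15, 43)
blob 6358.5 144.32657073209091 135.20762234279573 (59, 106, 153, 57)
hole 297.0 112.42255892255892 132.8911335578002 (104, 121, 18, 24)
blob 103.0 307.9935275080906 20.519417475728154 (302, 15, 14, 13)
blob 912.0 188.42269736842104 50.46271929824562 (180, 0, 23, 93)
blob 1829.5 3.140931037624123 140.61027603170265 (0, 0, 8, 300)
```

>>> play_rows:
  targets:
    - {"claw": 1, "linear": [0.15, 0.05, -0.03], "rotation": [0, 0.003, 0.001]}
    - {"claw": 1, "linear": [0.2, 0, 0], "rotation": [0, 0, 0]}
    - {"claw": 1, "linear": [0.15, 0, 0], "rotation": [0, 0, 0]}
    - {"claw": 1, "linear": [0.05, 0, 0], "rotation": [0, 0, 0]}
    - {"claw": 1, "linear": [0, 0, 0], "rotation": [0, 0, 0]}

```text
time: 18.55
position: [0.5526, 0.1782, 0.1648]
tool_rot: [0.527, 1.503, 0.511]
ft_force: [0.1, -0.2, -1.0]
grip_width: 0.292
```

```bash
cat >> h.py <<'E'
def rf():
    s=get_state();print("rackTCP",((s['position']-F)@np.c_[row,U,N]*1e3).round(1),"f(row,U,N)",(s['ft_force']@np.c_[row,U,N]).round(1),"w",round(s['grip_width']*87,1),"t",round(s['time'],2))
E
python3 - <<'E'
from h import *
rf();plan(rk(49.5,52,2.8),Rrack,1)
im=get_image("top")[165:225,185:250];cv2.imwrite("pics/x1.png",im);b=cv2.resize(im,None,fx=5,fy=5,interpolation=cv2.INTER_CUBIC);h=cv2.cvtColor(b,cv2.COLOR_BGR2HSV)
m=cv2.inRange(h,(5,135,120),(16,255,255));cs,hi=cv2.findContours(m,cv2.RETR_CCOMP,2)
for c,q in zip(cs,hi[0]):
    if cv2.contourArea(c)>40 and cv2.boundingRect(c)[0]>30: 
        M=cv2.moments(c);print("hole" if q[3]>=0 else "blob",cv2.contourArea(c),M['m10']/M['m00'],M['m01']/M['m00'],cv2.boundingRect(c))
E
```

```text
rackTCP [  4.2 -51.2  48.6] f(row,U,N) [ 0.1 -0.7 -0.6] w 25.4 t 18.55
deg 0.15 dp mm [-1.4 -0.8  3.7] rot/row [-0.0007  0.0016  0.    ]
[-0.14, 0.07, -0.06]
blob 281.5 186.01716992303136 243.19893428063943 (181, 219, 12, 41)
blob 474.0 221.81434599156117 135.14170182841067 (215, 116, 15, 40)
blob 5988.0 133.24624248496994 136.4934591405032 (58, 109, 139, 54)
hole 209.5 99.90214797136038 136.06443914081146 (93, 126, 16, 20)
blob 126.0 187.82671957671957 24.978835978835978 (181, 19, 16, 14)
```

>>> play_rows:
  targets:
    - {"claw": 1, "linear": [0, 0.03, -0.05], "rotation": [0, 0, 0]}
    - {"claw": 1, "linear": [0.1, 0.02, -0.02], "rotation": [0, 0, 0]}
    - {"claw": 1, "linear": [0.12, 0, 0], "rotation": [0, 0, 0]}
    - {"claw": 1, "linear": [0.12, 0, 0], "rotation": [0, 0, 0]}
    - {"claw": 1, "linear": [0, 0, 0], "rotation": [0, 0, 0]}

```text
time: 19.02
position: [0.551, 0.1848, 0.1587]
tool_rot: [0.527, 1.502, 0.51]
ft_force: [-0.3, 0.7, -1.4]
grip_width: 0.292
```

Run:
```python
from h import *
rf();plan(rk(49.5,52,2.8),Rrack,1)
```

```text
rackTCP [  2.6 -49.8  39.8] f(row,U,N) [-0.3 -0.3 -1.5] w 25.4 t 19.02
deg 0.2 dp mm [ 0.2 -7.3  9.8] rot/row [-0.0007  0.0021  0.    ]
[-0.49, 0.01, 0.01]
```

>>> play_rows:
  targets:
    - {"claw": 1, "linear": [0.1, 0, 0], "rotation": [0, 0, 0]}
    - {"claw": 1, "linear": [0.15, 0, 0], "rotation": [0, 0, 0]}
    - {"claw": 1, "linear": [0.15, 0, 0], "rotation": [0, 0, 0]}
    - {"claw": 1, "linear": [0, 0, 0], "rotation": [0, 0, 0]}

```text
time: 19.35
position: [0.5516, 0.1901, 0.1496]
tool_rot: [0.527, 1.501, 0.508]
ft_force: [-0.5, 0.6, -1.6]
grip_width: 0.289
```

Run:
```python
from h import *
rf();plan(rk(49.5,28,2.8),Rrack,1)
```

```text
rackTCP [  3.1 -51.2  29.3] f(row,U,N) [-0.5 -0.5 -1.7] w 25.1 t 19.35
deg 0.32 dp mm [-0.3  2.2 -0. ] rot/row [-0.0013  0.0031  0.0011]
[0.05, 0.07, -0.01]
```

>>> play_rows:
  targets:
    - {"claw": 1, "linear": [0.12, 0.02, 0], "rotation": [0, 0, 0]}
    - {"claw": 1, "linear": [0.18, 0.02, 0], "rotation": [0, 0, 0]}
    - {"claw": 1, "linear": [0.18, 0, 0], "rotation": [0, 0, 0]}
    - {"claw": 1, "linear": [0.12, 0, 0], "rotation": [0, 0, 0]}
    - {"claw": 1, "linear": [0, 0, 0], "rotation": [0, 0, 0]}

```text
time: 19.77
position: [0.5516, 0.2005, 0.1363]
tool_rot: [0.526, 1.502, 0.506]
ft_force: [0.5, -1.6, -0.8]
grip_width: 0.295
```

Run:
```python
from h import *
rf();plan(rk(49.5,28,2.8),Rrack,1)
```

```text
rackTCP [  3.1 -51.1  12.4] f(row,U,N) [ 0.6 -1.7  0.4] w 25.6 t 19.77
deg 0.37 dp mm [-0.4 -8.3 13.3] rot/row [-0.0019  0.003   0.002 ]
[-0.62, 0.06, -0.01]
```

>>> play_rows:
  targets:
    - {"claw": 1, "linear": [0.1, 0, 0], "rotation": [0, 0, 0]}
    - {"claw": 1, "linear": [0.12, 0, 0], "rotation": [0, 0, 0]}
    - {"claw": 1, "linear": [0.08, 0, 0], "rotation": [0, 0, 0]}
    - {"claw": 1, "linear": [0, 0, 0], "rotation": [0, 0, 0]}

```text
time: 20.1
position: [0.5517, 0.2057, 0.1296]
tool_rot: [0.526, 1.502, 0.506]
ft_force: [-0.4, -2.5, -0.8]
grip_width: 0.293
```

Run:
```python
from h import *
rf();plan(rk(49.5,28,2.8),Rrack,1)
```

```text
rackTCP [  3.1 -51.2   4. ] f(row,U,N) [-0.4 -2.5  0.9] w 25.4 t 20.1
deg 0.36 dp mm [ -0.4 -13.5  20. ] rot/row [-0.0018  0.0029  0.0021]
[-0.96, 0.06, -0.01]
```

>>> play_rows:
  targets:
    - {"claw": 1, "linear": [0.03, -0.07, 0], "rotation": [0, 0, 0]}
    - {"claw": 1, "linear": [0.06, -0.04, 0], "rotation": [0, 0, 0]}
    - {"claw": 1, "linear": [0.06, 0, 0], "rotation": [0, 0, 0]}
    - {"claw": 1, "linear": [0, 0, 0], "rotation": [0, 0, 0]}

```text
time: 20.43
position: [0.5519, 0.2054, 0.1273]
tool_rot: [0.528, 1.501, 0.509]
ft_force: [-0.3, -0.5, -0.4]
grip_width: 0.292
```

Run:
```python
from h import *
rf()
```

```text
rackTCP [  3.3 -52.8   2.3] f(row,U,N) [-0.3 -0.6  0. ] w 25.4 t 20.43
```

>>> play_rows:
  targets:
    - {"claw": 1, "linear": [0.06, 0, 0], "rotation": [0, 0, 0]}
    - {"claw": 1, "linear": [0.06, 0, 0], "rotation": [0, 0, 0]}
    - {"claw": 1, "linear": [0.06, 0, 0], "rotation": [0, 0, 0]}
    - {"claw": 1, "linear": [0, 0, 0], "rotation": [0, 0, 0]}

```text
time: 20.77
position: [0.5524, 0.2057, 0.1272]
tool_rot: [0.53, 1.499, 0.511]
ft_force: [-0.1, -0.2, -0.6]
grip_width: 0.292
```

Run:
```python
from h import *
rf()
```

```text
rackTCP [  3.8 -52.6   2.1] f(row,U,N) [-0.1 -0.6 -0.3] w 25.4 t 20.77
```

>>> play_rows:
  targets:
    - {"claw": 1, "linear": [0.12, 0, -0.02], "rotation": [0, 0, 0]}
    - {"claw": 1, "linear": [0.12, 0, 0], "rotation": [0, 0, 0]}
    - {"claw": 1, "linear": [0, 0, 0], "rotation": [0, 0, 0]}

```text
time: 21.02
position: [0.553, 0.2054, 0.1277]
tool_rot: [0.533, 1.496, 0.512]
ft_force: [-0.1, -0.1, -1.3]
grip_width: 0.294
```

Run:
```python
from h import *
rf();plan(rk(49.5,28,2.8),Rrack,1)
```

```text
rackTCP [  4.4 -52.6   2.6] f(row,U,N) [-0.1 -0.9 -0.9] w 25.5 t 21.02
deg 0.61 dp mm [ -1.7 -13.2  21.9] rot/row [-0.0011  0.0056 -0.0037]
[-1.02, 0.13, -0.06]
```

Run:
```python
from h import *
s=get_state();print(s['joint_positions'].round(3),s['joint_torque'].round(2),s['qd'].round(3))
t=get_image("top");si=get_image("side");cv2.imwrite("pics/x2t.png",t);cv2.imwrite("pics/x2s.png",si)
a=cv2.imread("pics/side0.png")
# compare pot / glue area in both views
for n,b,r in(("side",si,(300,390,180,265)),("top",t,(290,350,175,250))):
    A=cv2.imread(f"pics/{n}0.png")[r[2]:r[3],r[0]:r[1]];B=b[r[2]:r[3],r[0]:r[1]]
    for lab,lo,hi in(("terra",(0,120,60),(9,255,220)),("glue cap",(10,170,170),(22,255,255))):
        o_=[]
        for q in(A,B):
            m=cv2.moments(cv2.inRange(cv2.cvtColor(q,cv2.COLOR_BGR2HSV),lo,hi),True);o_.append((m['m00'],round(m['m10']/(m['m00']+1e-9),1),round(m['m01']/(m['m00']+1e-9),1)))
        print(n,lab,o_)
```

```text
[-0.451  0.282  0.506  1.913 -0.892  1.183  0.47 ] [ 3.000e-01 -3.994e+01  3.990e+00 -2.675e+01 -2.690e+00  1.720e+00
 -1.000e-02] [ 0.02  -0.017  0.001 -0.008  0.009  0.026 -0.002]
side terra [(1003.0, 55.5, 48.3), (843.0, 66.0, 51.0)]
side glue cap [(35.0, 20.3, 46.1), (0.0, 0.0, 0.0)]
top terra [(595.0, 28.6, 48.5), (526.0, 34.4, 52.0)]
top glue cap [(1.0, 11.0, 19.0), (0.0, 0.0, 0.0)]
```

Run:
```python
from h import *
for n in("side","top"):
  for f in(f"pics/{n}0.png","pics/x2%s.png"%n[0],"pics/%s.png"%("fs4" if n=="side" else "ft4"),"pics/%s.png"%("fs5" if n=="side" else "ft5")):
    r=(300,400,180,270) if n=="side" else (295,365,195,260)
    B=cv2.imread(f)[r[2]:r[3],r[0]:r[1]];m=cv2.inRange(cv2.cvtColor(B,cv2.COLOR_BGR2HSV),(0,120,70),(8,255,230))
    k,l,st,ce=cv2.connectedComponentsWithStats(m);i=1+st[1:,4].argmax();print(f,st[i],ce[i].round(1))
```

```text
pics/side0.png [ 53  19  27  50 556] [65. 49.]
pics/x2s.png [ 53  27  27  42 501] [65.  48.7]
pics/fs4.png [ 53  33  26  37 459] [65.2 51. ]
pics/fs5.png [ 52  22  29  47 561] [65.1 47.7]
pics/top0.png [ 21  22  27  26 352] [33.4 33.9]
pics/x2t.png [ 21  22  27  26 377] [33.6 33.8]
pics/ft4.png [24  3  1  1  1] [24.  3.]
pics/ft5.png [ 21  22  27  26 374] [33.8 34.3]
```

Run:
```python
import cv2,numpy as np
t=cv2.imread("pics/x2t.png")[120:300,180:370];s=cv2.imread("pics/x2s.png")[150:340,220:420]
k=lambda a,k:cv2.resize(a,None,fx=k,fy=k,interpolation=cv2.INTER_CUBIC)
t,s=k(t,2),k(s,2);c=np.zeros((385,790,3),np.uint8);c[:360,:380]=t;c[:380,390:790]=s;cv2.imwrite("pics/g8.png",c)
```

```text
(no output)
```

View pics/g8.png

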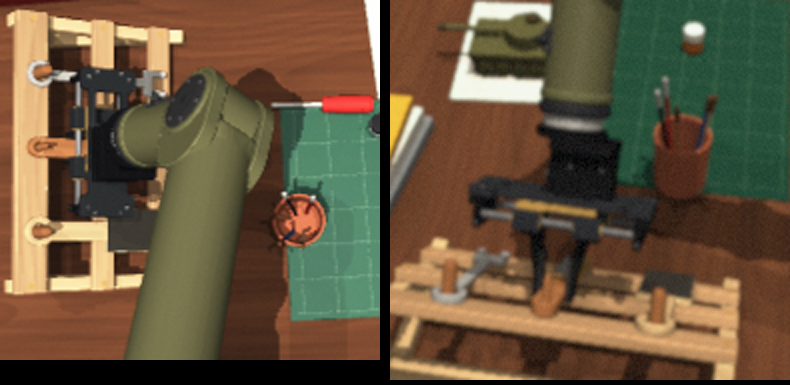

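>>> play_rows:
  targets:
    - {"claw": 1, "linear": [0.1, 0, -0.03], "rotation": [0, 0.004, -0.002]}
    - {"claw": 1, "linear": [0.15, 0, -0.02], "rotation": [0, 0, 0]}

```text
time: 21.28
position: [0.5534, 0.2061, 0.1269]
tool_rot: [0.531, 1.499, 0.513]
ft_force: [-12.6, -19.6, 27.9]
grip_width: 0.29
```

Run:
```python
from h import *
rf();s=get_state();print(s['torque'].round(2),s['qd'].round(3));plan(rk(49.5,28,2.8),Rrack,1)
```

```text
rackTCP [  4.8 -52.5   1.6] f(row,U,N) [-12.4   1.6  34.1] w 25.3 t 21.28
[-0.43  2.37  1.91] [ 0.002 -0.004  0.006  0.019 -0.034 -0.01   0.033]
deg 0.4 dp mm [ -2.1 -13.9  22.6] rot/row [-0.0007  0.0034 -0.0027]
[-1.06, 0.12, -0.07]
```

>>> play_rows:
  targets:
    - {"claw": 1, "linear": [-0.02, 0, -0.06], "rotation": [0, 0.003, -0.002]}
    - {"claw": 1, "linear": [0, 0, 0], "rotation": [0, 0, 0]}

```text
time: 21.45
position: [0.5527, 0.2053, 0.1283]
tool_rot: [0.528, 1.503, 0.512]
ft_force: [0.1, 0.4, -1.5]
grip_width: 0.294
```

Run:
```python
from h import *
rf();plan(rk(49.5,28,2.8),Rrack,1)
```

```text
rackTCP [  4.  -52.3   3.1] f(row,U,N) [ 0.1 -0.6 -1.4] w 25.6 t 21.45
deg 0.17 dp mm [ -1.4 -13.1  21.3] rot/row [-0.0006  0.0015 -0.001 ]
[-0.99, 0.11, -0.05]
```

>>> play_rows:
  targets:
    - {"claw": 0.4, "linear": [0, 0, 0], "rotation": [0, 0, 0]}
    - {"claw": 0.4, "linear": [0, 0, 0], "rotation": [0, 0, 0]}
    - {"claw": 0.4, "linear": [0, 0, 0], "rotation": [0, 0, 0]}
    - {"claw": 0.4, "linear": [0, 0, 0], "rotation": [0, 0, 0]}
    - {"claw": 0.4, "linear": [0, 0, 0], "rotation": [0, 0, 0]}
    - {"claw": 0.4, "linear": [0, 0, 0], "rotation": [0, 0, 0]}

```text
time: 21.95
position: [0.5508, 0.2094, 0.1254]
tool_rot: [0.526, 1.507, 0.515]
ft_force: [0.3, 1.1, 0.3]
grip_width: 0.584
```

>>> play_rows:
  targets:
    - {"claw": 0.2, "linear": [-0.1, 0, 0], "rotation": [0, 0, 0]}
    - {"claw": 0.2, "linear": [-0.3, 0, 0], "rotation": [0, 0, 0]}
    - {"claw": 0.2, "linear": [-0.7, 0, 0], "rotation": [0, 0, 0]}
    - {"claw": 0.2, "linear": [-1, 0, 0], "rotation": [0, 0, 0]}
    - {"claw": 0.2, "linear": [-1, 0, 0], "rotation": [0, 0, 0]}
    - {"claw": 0.2, "linear": [-1, 0, 0], "rotation": [0, 0, 0]}
    - {"claw": 0.2, "linear": [-1, 0, 0], "rotation": [0, 0, 0]}
    - {"claw": 0.2, "linear": [-1, 0, 0], "rotation": [0, 0, 0]}
    - {"claw": 0.2, "linear": [-0.6, 0, 0], "rotation": [0, 0, 0]}
    - {"claw": 0.2, "linear": [-0.2, 0, 0], "rotation": [0, 0, 0]}

```text
time: 22.78
position: [0.5484, 0.0961, 0.2689]
tool_rot: [0.525, 1.511, 0.513]
ft_force: [-0.3, 0.1, 0.1]
grip_width: 0.801
```

Run:
```python
from h import *
rf();print(get_state()['position'])
t=get_image("top");s=get_image("side");cv2.imwrite("pics/zt.png",t);cv2.imwrite("pics/zs.png",s)
def comp(im,r,lo,hi,k=4,amin=30):
    b=cv2.resize(im[r[2]:r[3],r[0]:r[1]],None,fx=k,fy=k,interpolation=cv2.INTER_CUBIC);m=cv2.inRange(cv2.cvtColor(b,cv2.COLOR_BGR2HSV),lo,hi)
    for c in cv2.findContours(m,0,2)[0]:
        if cv2.contourArea(c)>amin*k*k:
            x=cv2.minAreaRect(c);print("  ",round(cv2.contourArea(c)/k/k),(np.array(x[0])/k+[r[0]-.4,r[2]-.4]).round(1),(np.array(x[1])/k).round(1),round(x[2],1), [onrack("top",p/k+np.array([r[0]-.4,r[2]-.4]),10).round(0).tolist() for p in cv2.boxPoints(x)])
print("saw handle");comp(t,(186,275,172,215),(5,135,110),(16,255,255))
print("pad dark");comp(t,(186,275,215,265),(0,0,10),(180,120,75))
print("side orange");comp(s,(270,330,255,330),(5,140,100),(14,255,255))
```

```text
rackTCP [  0.8 -51.8 181.2] f(row,U,N) [-0.3  0.1 -0. ] w 69.7 t 22.78
[0.54839945 0.09611868 0.2688904 ]
saw handle
   419 [220.7 197.7] [50.6 27.6] 34.3 [[-2.0, 16.0], [62.0, -27.0], [-11.0, -153.0], [-76.0, -104.0]]
   48 [246.7 181.5] [11.8  4.8] 90.0 [[60.0, -136.0], [61.0, -152.0], [27.0, -152.0], [26.0, -136.0]]
   56 [222.6 179.8] [16.5  4.5] 90.0 [[66.0, -63.0], [67.0, -77.0], [21.0, -77.0], [20.0, -64.0]]
pad dark
   867 [254.2 229.7] [30.2 40.2] 90.0 [[-52.0, -105.0], [-49.0, -234.0], [-138.0, -234.0], [-135.0, -105.0]]
side orange
   106 [279.5 324.1] [10.5 19.8] 90.0 [[-348.0, -216.0], [-355.0, -283.0], [-385.0, -283.0], [-377.0, -216.0]]
   330 [292.7 299.9] [20.5 42.8] 68.2 [[-290.0, -215.0], [-254.0, -354.0], [-313.0, -382.0], [-346.0, -240.0]]
   87 [295.3 277.3] [22.1  6.4] 8.1 [[-238.0, -265.0], [-219.0, -269.0], [-233.0, -347.0], [-252.0, -343.0]]
   62 [296.7 270.4] [25.9  4.2] 5.3 [[-216.0, -264.0], [-203.0, -266.0], [-215.0, -358.0], [-228.0, -357.0]]
```

>>> play_rows:
  targets:
    - {"claw": 0.2, "linear": [-0.8, 0, 0], "rotation": [0, 0, 0]}
    - {"claw": 0.2, "linear": [-1, 0, 0], "rotation": [0, 0, 0]}
    - {"claw": 0.2, "linear": [-1, 0, 0], "rotation": [0, 0, 0]}
    - {"claw": 0.2, "linear": [-1, -0.3, 0], "rotation": [0, 0, 0]}
    - {"claw": 0.2, "linear": [-1, -0.5, 0], "rotation": [0, 0, 0]}
    - {"claw": 0.2, "linear": [-1, -0.5, 0], "rotation": [0, 0, 0]}
    - {"claw": 0.2, "linear": [-0.6, -0.3, 0], "rotation": [0, 0, 0]}
    - {"claw": 0.2, "linear": [-0.2, 0, 0], "rotation": [0, 0, 0]}
    - {"claw": 0.2, "linear": [0, 0, 0], "rotation": [0, 0, 0]}

```text
time: 23.63
position: [0.5448, -0.0286, 0.3656]
tool_rot: [0.523, 1.537, 0.528]
ft_force: [-0.3, 0.6, -0.6]
grip_width: 0.8
```

Run:
```python
from h import *
rf();print(get_state()['position'])
t=get_image("top");s=get_image("side");cv2.imwrite("pics/yt.png",t);cv2.imwrite("pics/ys.png",s)
h=cv2.cvtColor(t,cv2.COLOR_BGR2HSV)
# saw cross-sections: per column orange rows (in 4x)
b=cv2.resize(t[172:216,186:280],None,fx=4,fy=4,interpolation=cv2.INTER_CUBIC);hb=cv2.cvtColor(b,cv2.COLOR_BGR2HSV)
m=cv2.inRange(hb,(5,130,130),(15,255,255))
for X in range(16,376,20):
    ys=np.flatnonzero(m[:,X]); 
    if len(ys): 
        y0,y1=ys[0]/4+171.6,ys[-1]/4+171.6;x=X/4+185.6
        print(round(x,1),y0,y1,len(ys)/4,onrack("top",(x,y0),12).round(1),onrack("top",(x,y1),12).round(1))
b=cv2.resize(t[216:262,230:275],None,fx=4,fy=4,interpolation=cv2.INTER_CUBIC);g=cv2.inRange(b,(0,0,0),(75,75,75))
c=max(cv2.findContours(g,0,2)[0],key=cv2.contourArea);x=cv2.minAreaRect(c);print("pad",x,[onrack("top",p/4+np.array([229.6,215.6]),10).round(0).tolist() for p in cv2.boxPoints(x)])
d=lambda n,f,r:np.abs(cv2.imread(f)[r[2]:r[3],r[0]:r[1]].astype(int)-cv2.imread(n)[r[2]:r[3],r[0]:r[1]]).mean().round(1)
for lab,r in(("pot",(348,386,180,248)),("glue",(308,330,225,262)),("jarA",(362,380,158,178)),("jarB",(314,330,188,207)),("tank",(250,316,150,200)),("spanner",(240,282,268,302)),("screwdr",(296,314,198,238))): print(lab,d("pics/side0.png","pics/ys.png",r))
```

```text
rackTCP [ -1.7 -90.5 334.2] f(row,U,N) [-0.3  0.1 -0.8] w 69.6 t 23.63
[ 0.54479788 -0.0285806   0.3656485 ]
194.6 191.1 196.1 5.25 [ 8.2 10.3] [-5.1 10.2]
199.6 188.1 198.35 10.25 [16.9 -3.4] [-10.5  -3.7]
204.6 188.6 198.1 7.25 [ 16.2 -17.4] [ -9.3 -17.6]
209.6 188.6 198.35 10.0 [ 17.  -31.6] [ -9.4 -31.8]
214.6 189.35 198.85 9.75 [ 15.6 -46. ] [-10.2 -46.1]
219.6 189.6 198.85 9.5 [ 15.7 -60.5] [ -9.7 -60.6]
224.6 171.6 215.35 39.0 [ 66.3 -75. ] [-54.4 -75.5]
229.6 189.85 199.6 10.0 [ 16.4 -90.2] [-10.6 -90.3]
244.6 200.85 200.85 0.25 [ -12.5 -136.3] [ -12.5 -136.3]
249.6 173.1 215.35 20.5 [  67.5 -152.1] [ -53.1 -152. ]
269.6 171.6 215.35 26.5 [  76.6 -217.7] [ -52. -217.]
274.6 171.6 215.35 36.25 [  77.8 -234.7] [ -51.7 -233.8]
pad ((85.5, 80.0), (160.0, 135.0), 90.0) [[-55.0, -105.0], [-53.0, -212.0], [-168.0, -212.0], [-165.0, -105.0]]
pot 18.2
glue 8.7
jarA 4.6
jarB 13.7
tank 15.1
spanner 6.5
screwdr 28.0
```

Run:
```python
from h import *
A=cv2.imread("pics/top0.png");B=cv2.imread("pics/yt.png");SA=cv2.imread("pics/side0.png");SB=cv2.imread("pics/ys.png")
def cen(im,r,lo,hi):
    m=cv2.inRange(cv2.cvtColor(im[r[2]:r[3],r[0]:r[1]],cv2.COLOR_BGR2HSV),lo,hi);k,l,st,ce=cv2.connectedComponentsWithStats(m)
    i=1+st[1:,4].argmax() if k>1 else 0;return (int(st[i,4]),ce[i].round(1).tolist())
for lab,a,b,r,lo,hi in(("screw top",A,B,(310,375,160,182),(0,180,120),(8,255,255)),("screw side",SA,SB,(295,316,195,240),(0,180,100),(8,255,255)),
 ("pot side",SA,SB,(330,400,195,255),(0,120,70),(8,255,230)),("pot top",A,B,(310,350,205,250),(0,120,70),(8,255,230)),
 ("jarA top",A,B,(412,436,212,236),(0,0,200),(180,60,255)),("jarA side",SA,SB,(360,382,155,180),(0,0,180),(180,60,255)),("jarB top",A,B,(358,384,170,194),(0,0,0),(180,255,60)),
 ("glue side",SA,SB,(305,335,220,265),(0,0,150),(180,60,255)),("spanner top",A,B,(190,275,145,175),(90,0,120),(130,80,255)),("tank side",SA,SB,(250,316,150,195),(20,60,30),(40,255,120))):
    print(lab,cen(a,r,lo,hi),cen(b,r,lo,hi))
for x in (208,215,222,228,238,244,250,256,262):   # paddle cross sections
    col=B[216:262,x].astype(int).sum(1);print(x,[ (216+int(i)) for i in np.flatnonzero(np.abs(np.diff(col))>110)])
```

```text
screw top (199, [43.3, 11.2]) (1430, [32.0, 10.5])
screw side (172, [12.0, 13.7]) (150, [11.8, 13.6])
pot side (556, [35.0, 34.0]) (539, [34.9, 33.6])
pot top (352, [18.4, 23.9]) (348, [19.5, 26.8])
jarA top (90, [12.2, 11.5]) (90, [12.2, 11.5])
jarA side (48, [11.5, 9.5]) (54, [11.5, 9.2])
jarB top (73, [11.8, 11.7]) (28, [10.5, 15.4])
glue side (114, [14.7, 19.1]) (114, [14.6, 19.3])
spanner top (2550, [42.0, 14.5]) (2550, [42.0, 14.5])
tank side (1283, [35.6, 23.2]) (1275, [35.8, 23.3])
208 [230, 239, 240, 257, 258]
215 [230, 239, 240, 258]
222 [230, 239, 240, 256, 257, 258]
228 [229, 230]
238 [244, 245, 256, 257]
244 [256, 257]
250 [244, 256]
256 [223, 224, 244, 245]
262 [223, 224, 244, 245]
```

```bash
python3 -c "
from bench import *
print(close_job())"
```

```text
the job is handed in; nothing more can be done
None
```

I moved the sanding paddle from the thin (middle) peg to the empty thick peg, then hung the razor saw from the bench on the thin peg. I handed the job in at about 24 s with the arm clear of everything.

**Last checks that passed:**
- **Saw:** its handle lies straight down the slope. The centreline stays within about 0.5 mm over the handle, and it shows 26 mm wide, as it should. It met the slats at the bottom of the peg, at the height expected.
- **Paddle:** it seated at the same height as on its first peg. Neck and pad centres agree to about 1 pixel, so it hangs straight.
- **Bench items:** the pot, glue bottle, paint jar A, screwdriver and tank are within about 0.5 pixel of where they started in the side view.

**Checks that failed or disagreed:**
- **Saw seating push:** my last push onto the slats reached about 34 N at the wrist, because I had not noticed it was already down. It was under the limits, and I backed off before releasing. How far down the saw is rests on that contact and the top-view fit, as I had used all 12 picture views.
- **Peg spacing:** the gap between thin and thick pegs measured about 110 mm, not the 105 mm given. I trusted the measurement, and both eyes went on.
- **Weak comparisons:** paint jar B was partly hidden in the top view, and its side-view comparison was inconclusive. My colour checks for the spanner and, in the top view, the screwdriver picked up too much to be useful. The spanner looked in place in the last picture I viewed. The pot's top-view centre differed by 3 pixels, which I put down to the arm partly covering it.

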